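# Pack the pub darts into the clip-top tin, clamp it and turn the pointer

## Task

Pack up the dart corner: lay every dart from the ledge inside the open clip-top tin, shut the lid, and swing the wire bail up and over its centre so that it clamps the lid down. Last of all, when the tin is clamped, turn the pointer dial the shorter way round until it points at the tall brass post (which tells the bar that the darts are away), not at the low button. Leave the chalk cup, the flight tin and the chalk holder where they are.

Things in the scene. Friction and masses are not known exactly. Their poses are not given: they have to be found in the camera images.
- tin: plain steel clip-top tin fixed to the ledge, open at the top: outside 190 (x) x 116 (y) x 62 mm high, walls and floor 5 mm. Origin: centre of its underside. Its x axis runs along its length: the lid's hinge is along the rim at x = +95 mm, z = 62 mm; the bail is at the -x end. z up.
- lid (a joint): angle of the aluminium lid in rad: 0 = shut, grows as it opens. It starts at 1.7 to 1.95, standing up from the hinge at the tin's +x rim, outer face towards +x. Plate 190 x 116 x 10 mm. The stiff hinge (0.28 N m) holds it wherever it is left, so push it all the way down from behind its free edge (about 3 N there).
- lid_edge (a point): middle of the lid's free edge on the outer face, 190 mm from the hinge. In the tin's frame the under face r mm from the hinge is at x = 95 - r cos(lid), z = 62 + r sin(lid); the outer face is 10 mm outward. Two steel ribs on the outer face (30 x 12 x 18 mm high, 73 mm from the hinge, 45 mm either side of the middle) are rests for the bail wire.
- bail (a joint): angle of the wire bail in rad: 0 = at rest, 0.43 above level, sticking out beyond the tin's -x end; grows as it swings up (1.14 = upright) and over towards the lid. It starts within 0.15 of 0. A spring resists up to the centre at 1.47 (at most 7 N at the crossbar), then pulls it on to 2.19, where the wire lies on the shut lid's ribs and clamps it. Shut the lid first.
- bail_grip (a point): centre of the dark wooden sleeve on the bail's crossbar: 14 mm thick, 60 mm long along the tin's y axis; pinch it from above, it turns between the fingers. In the tin's frame it is at x = -60 - 95 cos(c), y = 0, z = 45 + 95 sin(c) mm with c = 0.43 + bail (pivot at x = -60, z = 45; arms 95 mm, along the tin's two sides). Clamped, it is 20 mm above the lid.
- dial (a joint): angle of the pointer dial in rad, growing counter-clockwise seen from above; it turns without end either way (0 and 6.28 are the same direction) and stays where left (0.04 N m). 0 = pointer along the x axis of dial_base. It starts within 0.7 of 0; the marks (post, stub) are at +1.75 and -1.75, either way round; the shorter way keeps clear of 3.14.
- dial_base: round dark wooden base of the dial, 110 mm across, 22 mm high, fixed to the ledge; origin: centre of its underside, on the dial's axis; z up, x is the dial's zero direction
- dial_grip (a point): centre of the dial's upright wooden bar grip, on the axis, 51 mm above the ledge. The bar is 66 mm long along the pointer, 14 mm thick, 38 mm high; its top is 66 mm above the ledge and its foot (the 96 mm brass disc) 28 mm. The point's x axis points along the pointer, whose round-ended steel tip is at 72 mm.
- pointer_aim (a point): the point 88 mm from the dial's axis in the line of the steel pointer: it lies on the post's axis when the pointer points exactly at the post
- post: the tall brass post, 62 mm high, 22 mm wide at the foot, fixed to the ledge 88 mm from the dial's axis; origin: centre of its underside. The pointer's target.
- stub: the low brass button, 14 mm high, 24 mm wide, fixed on the other side of the dial, 88 mm from its axis. Not the target.
- dart0: one of up to four identical brass darts lying on the ledge, 150 mm long, 30 g (None if absent). Origin: on its axis at mid-barrel, 7 mm above the ledge; x points to the tip, 55 mm ahead; shaft and crossed flights (40 mm long, 26 mm across) reach 95 mm behind. Grip the barrel, 12 mm thick and 50 mm long. The middle of the whole dart is 20 mm behind the origin. z is up at the start.
- dart1: one of up to four identical brass darts lying on the ledge, 150 mm long, 30 g (None if absent). Origin: on its axis at mid-barrel, 7 mm above the ledge; x points to the tip, 55 mm ahead; shaft and crossed flights (40 mm long, 26 mm across) reach 95 mm behind. Grip the barrel, 12 mm thick and 50 mm long. The middle of the whole dart is 20 mm behind the origin. z is up at the start.
- dart2: one of up to four identical brass darts lying on the ledge, 150 mm long, 30 g (None if absent). Origin: on its axis at mid-barrel, 7 mm above the ledge; x points to the tip, 55 mm ahead; shaft and crossed flights (40 mm long, 26 mm across) reach 95 mm behind. Grip the barrel, 12 mm thick and 50 mm long. The middle of the whole dart is 20 mm behind the origin. z is up at the start.
- dart3: one of up to four identical brass darts lying on the ledge, 150 mm long, 30 g (None if absent). Origin: on its axis at mid-barrel, 7 mm above the ledge; x points to the tip, 55 mm ahead; shaft and crossed flights (40 mm long, 26 mm across) reach 95 mm behind. Grip the barrel, 12 mm thick and 50 mm long. The middle of the whole dart is 20 mm behind the origin. z is up at the start.
- chalk_cup: white ceramic chalk cup, 68 mm across, 75 mm high, loose; origin: centre of its underside. Leave alone.
- flight_tin: squat round tin of flights, 76 mm across, 34 mm high, loose; origin: centre of its underside. Leave alone.
- chalk_holder: walnut chalk holder, a bar 100 x 22 x 18 mm with a bit of chalk at one end, loose; origin: centre of its underside. Leave alone.
Things that resemble listed ones, but are neither listed nor needed, are in the scene too. What is shaped like the dart1 but orange or purple is not meant.

How it is judged:
By the outcome, as a careful person would: the job done as asked, in the order asked, and still so for the second after the job is handed in, with the robot touching nothing.
Of dart0, dart1, dart2, dart3 only 2 to 4 are there at a start; the rules pass over those that are not, and their reading is None.
At some moment in a run one of dart0, dart1, dart2, dart3 may be knocked a few centimetres aside while the robot is not near it.
Once in a run the grip may slacken for a moment while it holds something.
It also fails if it takes over 210 s, if anything falls off the work surface, if the arm or the gripper's body presses on something with over 40 N, if the wrist force passes 120 N, or if a joint passes its speed limit or range.

## Robot

A 7-joint arm with a two-finger parallel gripper is mounted at the origin on the work surface. World frame = base frame: x ahead of the robot, y to its left, z up, the work surface at z = 0. Lengths are in m, angles in rad, forces in N, time in s.
With the tool pointing down it reaches from about 0.4 to 0.85 m from the base axis. Payload 10.4 kg.
Tool frame: the origin (TCP) lies midway between the tips of the shut fingers; the grasp point (between the pads) lies 19 mm behind it; z points along the fingers, y is the line along which they close (so a half turn about z gives the same grasp; the last joint's range is limited). The gripper opens to 85 mm and grips with 20 to 120 N. Pads are 22 mm wide; open, the fingers measure 114 mm over their backs; the gripper's body (76 mm by 85 mm) begins 54 mm behind the grasp point. The pads swing forward as they close: fully open they stand 13 mm farther back than shut.
Start: joints at [-1.286, 0.332, -0.065, 1.46, 0.022, 1.35, -0.088], TCP at [0.189, 0.596, 0.231] pointing down, gripper open.
Joint ranges: [-2.6, 2.6], [-0.5, 2.12], [-1.47, 1.34], [0.16, 2.42], [-1.27, 4.41], [0.06, 2.06], [-2.6, 2.6]. Speed limits (rad/s): [2.22, 2.22, 2.79, 2.79, 3.14, 3.14, 3.14].

## Interface

Orientations are given as a 3x3 rotation matrix whose columns are the frame's x, y, z axes.
In Python, from workcell import arm gives the robot as it stands.
- The arm moves only by the tool apply_moves, never from a script. Its argument "commands" is one flat list of numbers, 5 for each row, row after row: the opening, from 0 (shut) to 1 (fully open), then the shift along the tool's x, y, z as a fraction of full scale, then the turn about the tool's z as a fraction of full scale. In form: [gripper, dx, dy, dz, roll, gripper, dx, dy, dz, roll, ...]. A call has 1 to 12 rows; each row shifts and turns the commanded pose from where the row before left it, along the tool's axes as they then stand; what a row does not reach is not made up. Full scale, the value 1, is 0.6 m for a shift and 60 degrees for a turn. A row lasts 1/12 s, in which the tool goes at most 41.7 mm and 7.16 degrees, less where a joint would pass 70% of its speed; a pose out of reach is approached as far as the arm can. A call with a number of a shift or a turn outside -1 to 1 is refused whole. A call with a gripper value outside its range is refused whole. The fingers move at their own pace and stop on an object; "grip_force" is the grip in N (left out, the last holds). Time passes only in rows, so rows that do not move let the fingers close. It gives the time, the measured TCP pose, the force, the opening and the grip force at its end, in the units of the state.
- arm.state(): the state, without advancing time (a new reading comes with each control period).
- arm.get_image(name): name is "scene" or "top"; returns a dict with "img" (420x560x3 uint8, red, green, blue), "z_map" (420x560 float32, m along the optical axis (not along the pixel's ray), 0 where there is no reading), "K" (3x3 intrinsics, pixels), "k1" (the pictures are not rectified: a ray, as slopes to the right and down, at radius r is drawn at 1 + k1 r^2 times it, then the intrinsics apply), "rvec" (rotation vector, rad) and "tvec" (3), from world to camera coordinates, as OpenCV has them. Camera axes: x right, y down, z forward; pixel columns grow to the right and rows downward; lengths in m; the calibration is good to about 2 mm. A picture is of the moment at which its call begins.
- arm.finish_job(): hands the job in; it is judged then, once.
The state is a dict: "clock": time; "joint_pos": joint angles; "joint_vel": joint speeds; "effort": joint torques, N m; "tool_pos": TCP position; "ee_rot": TCP orientation; "force": force on the tool from outside, world axes, zero at the start; "torque": the same for the moment, N m; "finger_gap": finger opening in m; "finger_force": force on a finger pad.
Only numpy, scipy, OpenCV 4.12 (cv2) and the standard library are available. Lean on these libraries where they do the work, as an engineer would, in place of code of your own. Each camera call takes 0.05 s, during which the arm holds its last target. There are 200 camera calls.

## Working session

There is one attempt and no reset: what is moved stays moved. The work goes in short steps, Python scripts to look and compute and a tool call to move; the robot and the scene stay as the last step left them, time stands still between calls to the robot, and variables do not carry over. Pictures are saved under pics/ and viewed, at most 14 in all, crops included, and the job is handed in when it is done.

Besides the shell and the picture viewer there is one more tool, called after "Call:" in YAML: its name, and indented under it one key for each argument. apply_moves: Moves the arm, as the interface text tells. Its arguments: {"type":"object","properties":{"commands":{"type":"array"},"grip_force":{"type":"number"}},"required":["commands"]}

```bash
mkdir -p pics; ls
cat > h.py <<'E'
import numpy as np, cv2
from workcell import arm
def snap(name):
    d=arm.get_image(name); np.savez(f'{name}.npz',**d); return d
def load(name): return dict(np.load(f'{name}.npz'))
def world(d,u,v,z=None,r=1):
    """pixel->world; depth-based, or on plane z if given"""
    K=d['K'];k1=float(d['k1'])
    q=cv2.undistortPoints(np.array([[[u,v]]],float),K,np.array([k1,0,0,0,0.]))[0,0]
    R=cv2.Rodrigues(d['rvec'])[0];t=np.ravel(d['tvec'])
    ray=R.T@np.array([q[0],q[1],1]);c=-R.T@t
    if z is not None: return c+ray*(z-c[2])/ray[2]
    w=d['z_map'][int(v)-r:int(v)+r+1,int(u)-r:int(u)+r+1];w=w[w>0]
    return c+ray*np.median(w) if len(w) else None
def proj(d,P):
    return cv2.projectPoints(np.array(P,float).reshape(-1,1,3),d['rvec'],d['tvec'],d['K'],np.array([float(d['k1']),0,0,0,0.]))[0][:,0]
def cloud(d):
    h,w=d['z_map'].shape
    u,v=np.meshgrid(np.arange(w),np.arange(h))
    q=cv2.undistortPoints(np.stack([u,v],-1).reshape(-1,1,2).astype(float),d['K'],np.array([float(d['k1']),0,0,0,0.]))[:,0]
    z=d['z_map'].reshape(-1,1);P=np.hstack([q,np.ones((len(q),1))])*z
    R=cv2.Rodrigues(d['rvec'])[0]
    P=(P-np.ravel(d['tvec']))@R; P[z[:,0]==0]=np.nan
    return P.reshape(h,w,3)
def save(d,name,box=None,size=(800,600)):
    im=d['img'][...,::-1]
    if box: u0,v0,u1,v1=box; im=im[v0:v1,u0:u1]
    s=min(size[0]/im.shape[1],size[1]/im.shape[0])
    cv2.imwrite(f'pics/{name}.png',cv2.resize(im,None,fx=s,fy=s,interpolation=cv2.INTER_CUBIC))
def st():
    s=arm.state();print('t',round(s['clock'],2),'tcp',np.round(s['tool_pos'],4),'gap',round(s['finger_gap'],4),'F',np.round(s['force'],1),'ff',s['finger_force']);print(np.round(s['ee_rot'],3).tolist(), np.round(s['joint_pos'],2));return s
E
python3 - <<'E'
from h import *
a=snap('top');save(a,'top0');b=snap('scene');save(b,'scene0')
for d in(a,b):
    R=cv2.Rodrigues(d['rvec'])[0];print(-R.T@np.ravel(d['tvec']),R[2],d['K'][0,0])
st()
E
```

```text
pics
[ 0.30812084 -0.04078019  1.20815828] [ 0.20405714  0.00648707 -0.97893749] 423.62156891909285
[ 1.10367256 -0.39061665  1.14274462] [-0.43898532  0.30089744 -0.84661243] 425.5342649163491
t 0.1 tcp [0.1892 0.5953 0.2306] gap 0.0854 F [-0.3  0.8 -0.4] ff 0.0
[[-0.953, 0.303, -0.0], [0.303, 0.953, -0.001], [-0.0, -0.001, -1.0]] [-1.29  0.33 -0.06  1.46  0.02  1.35 -0.09]
```

View pics/top0.png

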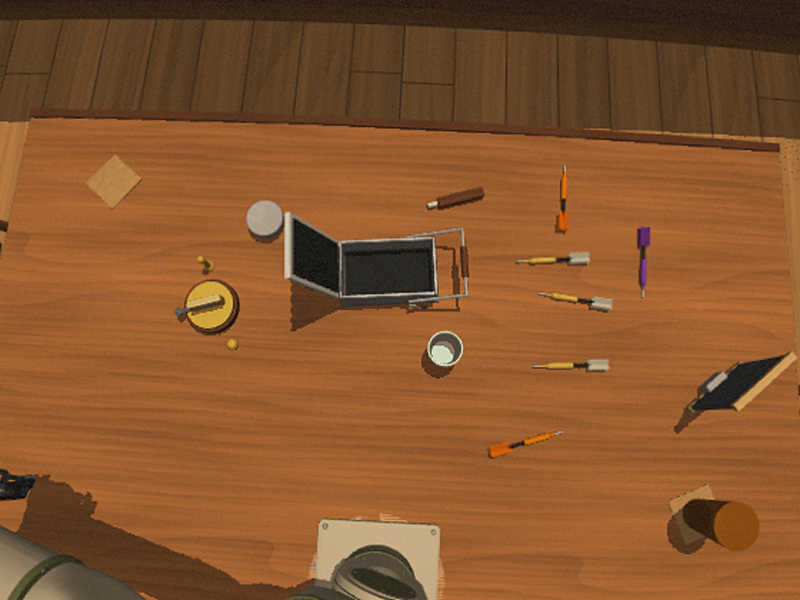

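View pics/scene0.png

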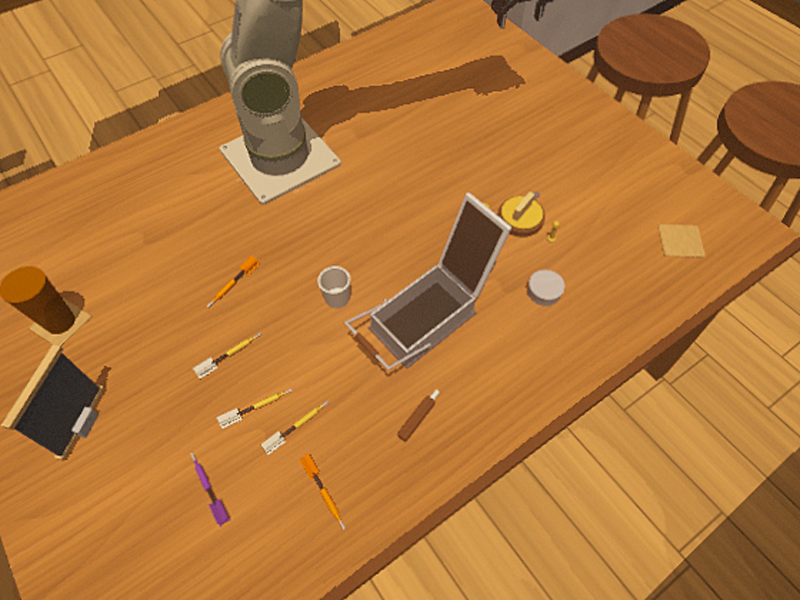

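Top view (800 px): three yellow brass darts at (552,260), (575,300) and (570,366), each with white flights. The decoys are orange at (563,198) and (525,444), and purple at (643,262), so I exclude them by colour. The tin is at (388,270) with its lid up on the left (+y) and its bail on the right. The dial is at (210,306). The tall post looks like (203,262) and the low button (232,343). I'll confirm with enlarged crops.

Run:
```python
from h import *
a=load('top')
A=a['img'][...,::-1]
c1=cv2.resize(A[170:270,350:450],(400,400),interpolation=cv2.INTER_CUBIC)
c2=cv2.resize(A[170:250,110:190],(400,400),interpolation=cv2.INTER_CUBIC)
cv2.imwrite('pics/c1.png',np.hstack([c1,c2]))
P=cloud(a); hsv=cv2.cvtColor(a['img'],cv2.COLOR_RGB2HSV)
# yellow barrels
m=cv2.inRange(hsv,(22,120,90),(33,255,255))
n,l,s,c=cv2.connectedComponentsWithStats(m)
for i in range(1,n):
    if s[i,4]>5: print('Y',s[i],c[i].round(1),np.nanmedian(P[l==i],0).round(3), np.nanmax(P[l==i][:,2]).round(3))
b=load('scene')
hb=cv2.cvtColor(b['img'],cv2.COLOR_RGB2HSV); Pb=cloud(b)
# tin rim via depth, combined clouds
Q=np.vstack([P.reshape(-1,3),Pb.reshape(-1,3)])
s=Q[(Q[:,2]>.055)&(Q[:,2]<.07)&(Q[:,0]>.4)&(Q[:,0]<.75)&(Q[:,1]<.12)&(Q[:,1]>-.3)]
print(len(s),s.min(0),s.max(0))
```

```text
Y [374 181  13   1  13] [380. 181.] [ 0.648 -0.306  0.013] 0.018
Y [146 197  11  11  64] [150.7 201.5] [0.549 0.356 0.028] 0.033
Y [139 198   6  10  21] [141.8 202.8] [0.544 0.381 0.028] 0.032
Y [136 201   3   8  14] [136.9 204.6] [0.538 0.395 0.028] 0.033
Y [151 203  12  23  93] [157.7 215.2] [0.508 0.33  0.028] 0.034
Y [131 207   3   6   8] [131.9 209.4] [0.524 0.407 0.029] 0.068
Y [148 207   4   4   7] [149.3 208.4] [0.521 0.344 0.068] 0.069
Y [143 218   4   3   7] [145.  219.3] [0.497 0.366 0.027] 0.032
Y [135 221   3   5   6] [135.8 222.8] [0.485 0.392 0.028] 0.031
Y [393 255   9   1   9] [397. 255.] [ 0.434 -0.356  0.012] 0.015
1234 [ 0.41341392 -0.14529555  0.05501948] [0.682079   0.11412403 0.06999935]
```

View pics/c1.png

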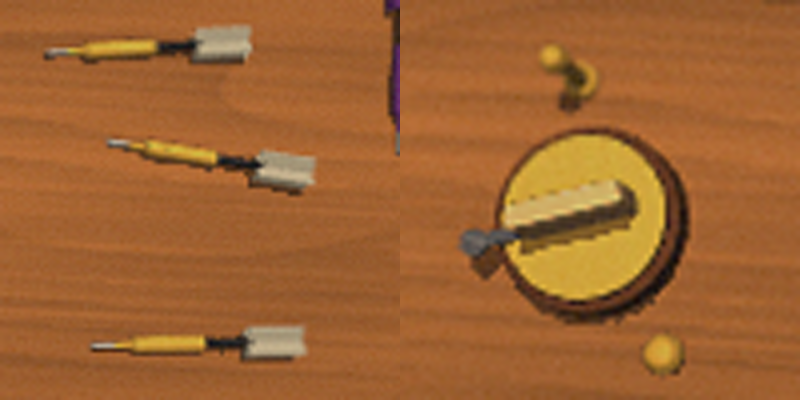

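Run:
```python
from h import *
a=load('top'); A=a['img'][...,::-1]
c=cv2.resize(A[140:230,190:335],(800,497),interpolation=cv2.INTER_CUBIC);cv2.imwrite('pics/c2.png',c)
f=lambda u,v,s,o,z:world(a,(u+.5)/s-.5+o[0],(v+.5)/s-.5+o[1],z)
for n,b1,b2,t,e in [('A',(85,50),(158,47),(45,54),(250,44)),('B',(148,148),(216,158),(108,143),(314,171)),('C',(133,345),(206,345),(90,347),(305,342))]:
    q=[f(*p,4,(350,170),z) for p,z in((b1,.007),(b2,.007),(t,.007),(e,.009))]
    d=q[2]-q[3]; print(n,((q[0]+q[1])/2)[:2].round(4),'axis deg',np.degrees(np.arctan2(d[1],d[0])).round(1),np.linalg.norm(d[:2]).round(3))
g=lambda u,v,z:f(u-400,v,5,(110,170),z)
post=(g(553,57,.062)); stub=g(663,354,.014);tip=g(475,243,.034)
print('post',post,g(578,78,0.005),'stub',stub,'tip',tip)
# disc centre: ring of brass at z .028, grip top at .066
P=cloud(a)
for zz,lo,hi in(('disc',.024,.032),('grip',.061,.07)):
    R=P[190:240,120:170].reshape(-1,3);R=R[(R[:,2]>lo)&(R[:,2]<hi)]
    print(zz,len(R),R.mean(0),cv2.minEnclosingCircle(R[:,:2].astype(np.float32)),cv2.minAreaRect(R[:,:2].astype(np.float32)))
```

```text
A [ 0.648  -0.3074] axis deg 95.8 0.153
B [ 0.5715 -0.3522] axis deg 84.9 0.152
C [ 0.4312 -0.3433] axis deg 93.9 0.155
post [0.59969026 0.3808676  0.062     ] [0.60211927 0.3851382  0.005     ] stub [0.44057136 0.31337868 0.014     ] tip [0.49550106 0.4230913  0.034     ]
disc 672 [0.51306674 0.36288703 0.02791302] ((0.50869220495224, 0.37134021520614624), 0.06271384656429291) ((0.5135396122932434, 0.3645601272583008), (0.102690190076828, 0.10769207030534744), 59.4286003112793)
grip 111 [0.51503223 0.36277489 0.06539862] ((0.512021005153656, 0.36357176303863525), 0.033617228269577026) ((0.5155327320098877, 0.3646225035190582), (0.015741422772407532, 0.06700555235147476), 16.790414810180664)
```

View pics/c2.png

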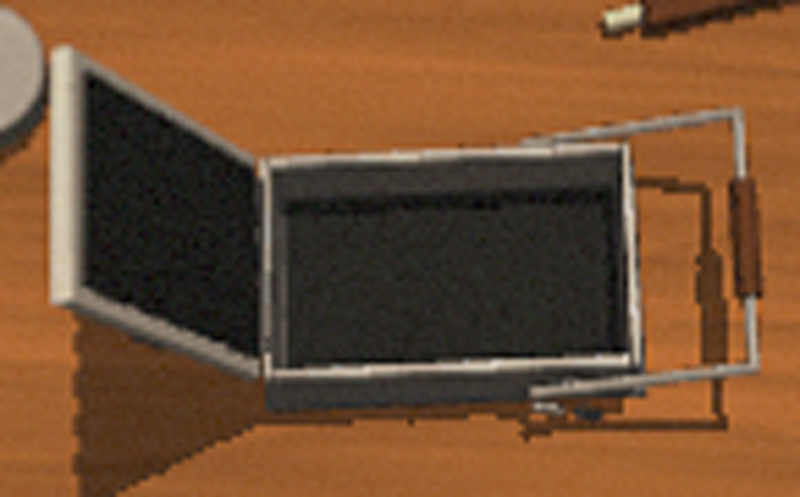

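Run:
```python
from h import *
from scipy.optimize import least_squares
a=load('top');s=800/145
f=lambda u,v:np.array([(u+.5)/s-.5+190,(v+.5)/s-.5+140])
pix=np.array([f(266,158),f(628,147),f(637,360),f(266,377)])
# tin frame x axis ~ +y world. image up=+x world => corner(266,158)= tin x+, world x+
# tin y axis = z cross x : x=+Y -> y=-X
loc=np.array([[.095,-.058,.062],[-.095,-.058,.062],[-.095,.058,.062],[.095,.058,.062]])
def T(p,L):
    c,sn=np.cos(p[2]),np.sin(p[2]);L=np.atleast_2d(L);return np.c_[p[0]+c*L[:,0]-sn*L[:,1],p[1]+sn*L[:,0]+c*L[:,1],L[:,2]]
r=least_squares(lambda p:(proj(a,T(p,loc))-pix).ravel(),[.58,.06,1.57])
p=r.x;print('tin',p,np.degrees(p[2]),r.fun.round(2))
def bg(b):
    c=.43+b;return [[-.06-.095*np.cos(c),0,.045+.095*np.sin(c)]]
q=f(747,238)
rb=least_squares(lambda b:(proj(a,T(p,bg(b[0])))-q).ravel(),[0.]);print('bail',rb.x,rb.fun,T(p,bg(rb.x[0])))
lq=np.array([f(62,48),f(65,302)])
# outer face free edge
def le(th):
    return [[.095-.19*np.cos(th)+.01*np.sin(th),y,.062+.19*np.sin(th)+.01*np.cos(th)] for y in(-.058,.058)]
rl=least_squares(lambda t:(proj(a,T(p,le(t[0])))-lq).ravel(),[1.8]);print('lid',rl.x,rl.fun.round(2),T(p,le(rl.x[0])))
```

```text
tin [0.60220661 0.01016632 1.65861695] 95.03175133371717 [-1.03 -0.39  0.62 -0.71  0.92  0.84 -0.52  0.16]
bail [-0.0569767] [-0.31920756  0.38494174] [[ 0.61522831 -0.13772836  0.07962109]]
lid [1.87830188] [ 0.33 -1.04 -0.56 -0.43] [[0.64577088 0.17666943 0.24006057]
 [0.53021792 0.16649533 0.24006057]]
```

```bash
cat >> h.py <<'E'
TIN=np.array([.6022,.0102,1.6586])
def tin(L):
    c,s=np.cos(TIN[2]),np.sin(TIN[2]);return np.array([TIN[0]+c*L[0]-s*L[1],TIN[1]+s*L[0]+c*L[1],L[2]])
def go(x,y,z,ydeg=None):
    """print roll (fraction) then shift (fractions) after the roll, from the present pose"""
    s=st();R=s['ee_rot'];cur=np.degrees(np.arctan2(R[1,1],R[0,1]));roll=0.
    if ydeg is not None:
        roll=-((ydeg-cur+90)%180-90)
    a=np.radians(cur-roll);Y=np.array([np.cos(a),np.sin(a),0]);Z=np.array([0,0,-1]);X=np.cross(Y,Z)
    d=np.array([x,y,z])-s['tool_pos'];f=np.array([d@X,d@Y,d@Z])/.6
    print('cur ydeg',cur.round(2),'roll total',(roll/60).round(4),'shift total',f.round(4),'min rows',int(np.ceil(max(np.linalg.norm(f)/.069,abs(roll)/7.1))))
E
python3 -c "
from h import *
go(.648,-.307,.1,5.8)"
```

```text
t 0.1 tcp [0.1892 0.5953 0.2306] gap 0.0854 F [-0.3  0.8 -0.4] ff 0.0
[[-0.953, 0.303, -0.0], [0.303, 0.953, -0.001], [-0.0, -0.001, -1.0]] [-1.29  0.33 -0.06  1.46  0.02  1.35 -0.09]
cur ydeg 72.37 roll total 1.1094 shift total [-1.5734  0.6087  0.2177] min rows 25
```

Call:
apply_moves:
  commands: [1, 0, 0, 0, 0.111, 1, 0, 0, 0, 0.111, 1, 0, 0, 0, 0.111, 1, 0, 0, 0, 0.111, 1, 0, 0, 0, 0.111, 1, 0, 0, 0, 0.111, 1, 0, 0, 0, 0.111, 1, 0, 0, 0, 0.111, 1, 0, 0, 0, 0.111, 1, 0, 0, 0, 0.111]
  grip_force: 60

```text
clock: 0.93
tool_pos: [0.1893, 0.5954, 0.2309]
ee_rot: [[-0.095, 0.996, -0.0], [0.996, 0.095, -0.001], [-0.001, -0.0, -1.0]]
force: [0.3, 0.8, 1.2]
finger_gap: 0.0854
finger_force: 0.0
```

```bash
python3 -c "
from h import *
go(.648,-.307,.1,5.8)"
```

```text
t 0.93 tcp [0.1893 0.5954 0.2309] gap 0.0854 F [0.3 0.8 1.2] ff 0.0
[[-0.095, 0.996, -0.0], [0.996, 0.095, -0.001], [-0.001, -0.0, -1.0]] [-1.41  0.33  0.09  1.47 -0.03  1.35 -1.22]
cur ydeg 5.43 roll total -0.0061 shift total [-1.5736  0.6086  0.2181] min rows 25
```

Call:
apply_moves:
  commands: [1, -0.063, 0.0243, 0, 0, 1, -0.063, 0.0243, 0, 0, 1, -0.063, 0.0243, 0, 0, 1, -0.063, 0.0243, 0, 0, 1, -0.063, 0.0243, 0, 0, 1, -0.063, 0.0243, 0, 0, 1, -0.063, 0.0243, 0, 0, 1, -0.063, 0.0243, 0, 0, 1, -0.063, 0.0243, 0, 0, 1, -0.063, 0.0243, 0, 0, 1, -0.063, 0.0243, 0, 0, 1, -0.063, 0.0243, 0, 0]

```text
clock: 1.93
tool_pos: [0.4093, 0.1599, 0.2312]
ee_rot: [[-0.1, 0.995, -0.0], [0.995, 0.1, 0.001], [0.001, -0.0, -1.0]]
force: [0.7, 0.9, -1.1]
finger_gap: 0.0852
finger_force: 0.0
```

Call:
apply_moves:
  commands: [1, -0.063, 0.0243, 0, 0, 1, -0.063, 0.0243, 0, 0, 1, -0.063, 0.0243, 0, 0, 1, -0.063, 0.0243, 0, 0, 1, -0.063, 0.0243, 0, 0, 1, -0.063, 0.0243, 0, 0, 1, -0.063, 0.0243, 0, 0, 1, -0.063, 0.0243, 0, 0, 1, -0.063, 0.0243, 0, 0, 1, -0.063, 0.0243, 0, 0, 1, -0.063, 0.0243, 0, 0, 1, -0.063, 0.0243, 0, 0]

```text
clock: 2.93
tool_pos: [0.6293, -0.2732, 0.2303]
ee_rot: [[-0.102, 0.995, -0.001], [0.995, 0.102, 0.001], [0.001, -0.001, -1.0]]
force: [0.4, 1.0, 0.5]
finger_gap: 0.0855
finger_force: 0.0
```

Run:
```python
from h import *
go(.648,-.307,.004,5.8)
a=snap('scene')
save(a,'s1',(100,200,340,380))
```

```text
t 2.93 tcp [ 0.6293 -0.2732  0.2303] gap 0.0855 F [0.4 1.  0.5] ff 0.0
[[-0.102, 0.995, -0.001], [0.995, 0.102, 0.001], [0.001, -0.001, -1.0]] [-0.19  0.58  0.82  1.31 -0.41  1.43  0.71]
cur ydeg 5.83 roll total 0.0005 shift total [-0.0593  0.0253  0.3771] min rows 6
```

View pics/s1.png

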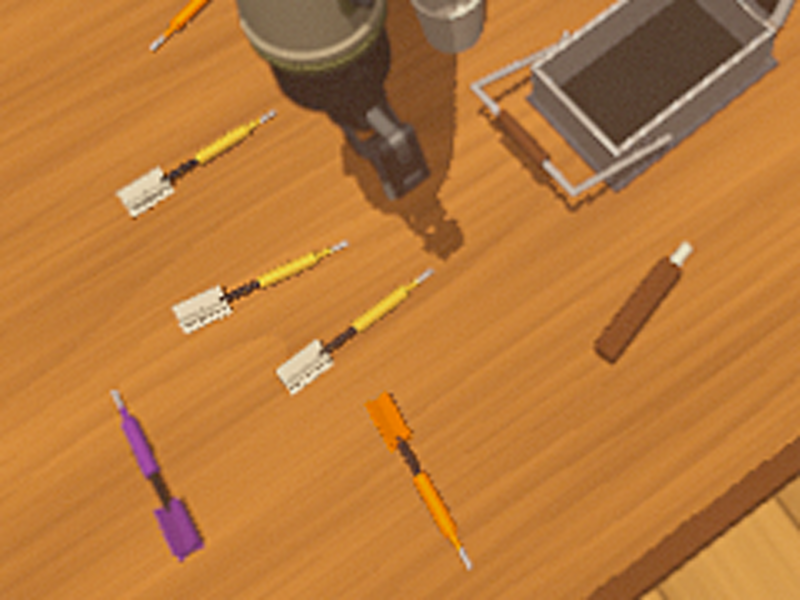

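The scene crop shows all three brass darts unmoved, barrels at (383,310), (289,270) and (222,145). They are yellow, unlike the purple (140,450) and orange ones. I'll cross-check the positions while moving above A.

Run:
```python
from h import *
a=load('scene')
for n,u,v in(('A',383,310),('B',289,270),('C',222,145)):
    print(n,world(a,(u+.5)*.3-.5+100,(v+.5)*.3-.5+200,.008).round(4))
```

```text
A [ 0.6467 -0.3075  0.008 ]
B [ 0.5695 -0.3541  0.008 ]
C [ 0.43   -0.3455  0.008 ]
```

Call:
apply_moves:
  commands: [1, -0.0296, 0.0127, 0.03, 0, 1, -0.0296, 0.0127, 0.05, 0, 1, 0, 0, 0.06, 0, 1, 0, 0, 0.06, 0, 1, 0, 0, 0.05, 0, 1, 0, 0, 0.03, 0]

```text
clock: 3.48
tool_pos: [0.6455, -0.3045, 0.0586]
ee_rot: [[-0.1, 0.995, -0.005], [0.995, 0.1, 0.002], [0.003, -0.004, -1.0]]
force: [-0.2, 0.0, -0.1]
finger_gap: 0.0858
finger_force: 0.0
```

Call:
apply_moves:
  commands: [1, -0.003, 0.002, 0.04, 0, 0.5, 0, 0, 0.035, 0, 0.5, 0, 0, 0.015, 0, 0.5, 0, 0, 0, 0, 0.5, 0, 0, 0, 0]

```text
clock: 3.9
tool_pos: [0.6487, -0.3073, 0.0096]
ee_rot: [[-0.101, 0.995, -0.0], [0.995, 0.101, -0.0], [0.0, -0.0, -1.0]]
force: [0.0, 0.3, 0.3]
finger_gap: 0.0428
finger_force: 0.0
```

Run:
```python
from h import *
go(.648,-.307,.004,5.8)
```

```text
t 3.9 tcp [ 0.6487 -0.3073  0.0096] gap 0.0428 F [0.  0.3 0.3] ff 0.0
[[-0.101, 0.995, -0.0], [0.995, 0.101, -0.0], [0.0, -0.0, -1.0]] [-0.07  0.83  0.7   1.42 -0.56  1.1   0.82]
cur ydeg 5.77 roll total -0.0005 shift total [ 0.0006 -0.0012  0.0093] min rows 1
```

Call:
apply_moves:
  commands: [0.5, 0, -0.001, 0.009, 0, 0, 0, 0, 0, 0, 0, 0, 0, 0, 0, 0, 0, 0, 0, 0, 0, 0, 0, 0, 0, 0, 0, 0, 0, 0, 0, 0, 0, 0, 0]
  grip_force: 60

```text
clock: 4.48
tool_pos: [0.6486, -0.3075, 0.0046]
ee_rot: [[-0.1, 0.995, 0.001], [0.995, 0.1, -0.0], [-0.0, 0.001, -1.0]]
force: [-0.4, 1.1, 5.6]
finger_gap: 0.0089
finger_force: 59.0
```

Call:
apply_moves:
  commands: [0, 0, 0, -0.04, 0, 0, 0, 0, -0.06, 0, 0, 0, 0, -0.06, 0, 0, 0, 0, -0.06, 0, 0, 0, 0, -0.02, 0, 0, 0, 0, 0, 0]

```text
clock: 4.98
tool_pos: [0.6495, -0.3085, 0.1521]
ee_rot: [[-0.1, 0.995, 0.005], [0.995, 0.1, -0.002], [-0.003, 0.005, -1.0]]
force: [-0.4, -1.1, -0.0]
finger_gap: 0.0094
finger_force: 58.8
```

Run:
```python
from h import *
t=tin([.02,-.026,.03]);print(t)
go(*t,5.03)
```

```text
[0.62634602 0.03240292 0.03      ]
t 4.98 tcp [ 0.6495 -0.3085  0.1521] gap 0.0094 F [-0.4 -1.1 -0. ] ff 58.80978584289551
[[-0.1, 0.995, 0.005], [0.995, 0.1, -0.002], [-0.003, 0.005, -1.0]] [-0.1   0.69  0.78  1.31 -0.48  1.32  0.77]
cur ydeg 5.77 roll total 0.0123 shift total [0.5694 0.0114 0.2035] min rows 9
```

Call:
apply_moves:
  commands: [0, 0.057, 0.001, 0, 0.003, 0, 0.057, 0.001, 0, 0.003, 0, 0.057, 0.001, 0, 0.003, 0, 0.057, 0.001, 0, 0.003, 0, 0.057, 0.001, 0, 0, 0, 0.057, 0.001, 0, 0, 0, 0.057, 0.001, 0, 0, 0, 0.057, 0.001, 0, 0, 0, 0.057, 0.001, 0, 0, 0, 0.057, 0.001, 0, 0, 0, 0, 0, 0, 0]

```text
clock: 5.9
tool_pos: [0.6219, 0.0434, 0.1457]
ee_rot: [[-0.098, 0.995, -0.003], [0.995, 0.098, 0.004], [0.004, -0.003, -1.0]]
force: [-0.2, 1.7, -0.7]
finger_gap: 0.0093
finger_force: 58.8
```

Run:
```python
from h import *
t=tin([.02,-.026,.03])
go(*t,5.03)
save(snap('scene'),'s2',(180,80,400,245))
```

```text
t 5.9 tcp [0.6219 0.0434 0.1457] gap 0.0093 F [-0.2  1.7 -0.7] ff 58.81144165992737
[[-0.098, 0.995, -0.003], [0.995, 0.098, 0.004], [0.004, -0.003, -1.0]] [-0.74  0.48  0.79  1.61 -0.36  1.21  0.23]
cur ydeg 5.63 roll total 0.01 shift total [-0.0189  0.0057  0.1929] min rows 3
```

View pics/s2.png

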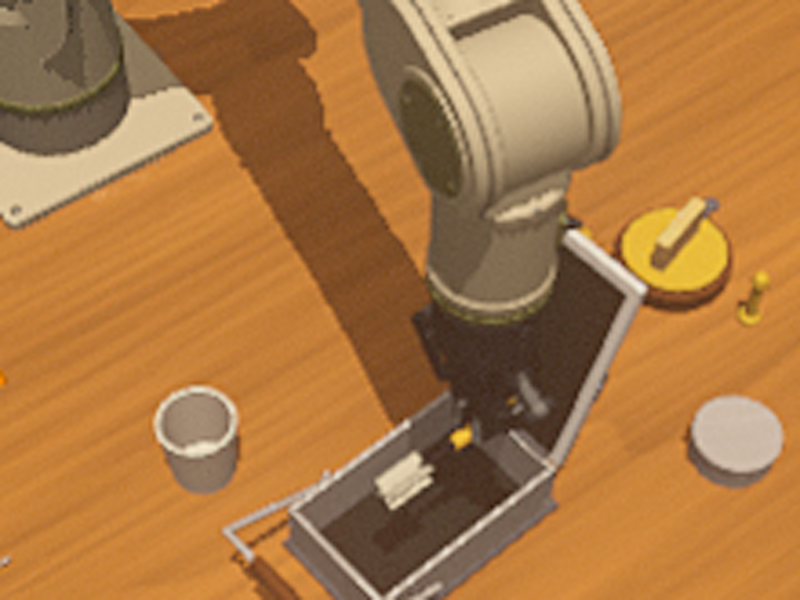

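The dart is held level, flights at (405,478), over the tin. The post (tall, 757,295) is clear. I'll correct the position and lower it.

Call:
apply_moves:
  commands: [0, -0.019, 0.0057, 0, 0.01, 0, 0, 0, 0, 0]

```text
clock: 6.12
tool_pos: [0.6274, 0.0189, 0.1473]
ee_rot: [[-0.073, 0.997, -0.0], [0.997, 0.073, -0.002], [-0.002, -0.001, -1.0]]
force: [-0.4, -1.7, -0.3]
finger_gap: 0.0089
finger_force: 58.8
```

Run:
```python
from h import *
go(*tin([.02,-.026,.03]),5.03)
```

```text
t 6.12 tcp [0.6274 0.0189 0.1473] gap 0.0089 F [-0.4 -1.7 -0.3] ff 58.80450904369354
[[-0.073, 0.997, -0.0], [0.997, 0.073, -0.002], [-0.002, -0.001, -1.0]] [-0.7   0.49  0.8   1.59 -0.37  1.21  0.25]
cur ydeg 4.21 roll total -0.0136 shift total [0.0226 0.0002 0.1956] min rows 3
```

Call:
apply_moves:
  commands: [0, 0.0226, 0, 0, -0.012, 0, 0, 0, 0, 0, 0, 0, 0, 0, 0, 0, 0, 0, 0, 0]

```text
clock: 6.45
tool_pos: [0.6263, 0.0355, 0.1478]
ee_rot: [[-0.089, 0.996, -0.0], [0.996, 0.089, -0.0], [-0.0, -0.0, -1.0]]
force: [0.1, -0.2, -0.7]
finger_gap: 0.0092
finger_force: 58.8
```

Run:
```python
from h import *
go(*tin([.02,-.026,.03]),5.03)
```

```text
t 6.45 tcp [0.6263 0.0355 0.1478] gap 0.0092 F [ 0.1 -0.2 -0.7] ff 58.807809948921204
[[-0.089, 0.996, -0.0], [0.996, 0.089, -0.0], [-0.0, -0.0, -1.0]] [-0.73  0.49  0.8   1.59 -0.37  1.21  0.23]
cur ydeg 5.11 roll total 0.0014 shift total [-0.0051 -0.0003  0.1963] min rows 3
```

Call:
apply_moves:
  commands: [0, -0.005, 0, 0.03, 0, 0, 0, 0, 0.05, 0, 0, 0, 0, 0.05, 0, 0, 0, 0, 0.04, 0, 0, 0, 0, 0.025, 0, 0, 0, 0, 0.015, 0, 0, 0, 0, 0.01, 0, 0, 0, 0, 0, 0, 0, 0, 0, 0, 0]

```text
clock: 7.2
tool_pos: [0.6267, 0.0328, 0.0194]
ee_rot: [[-0.089, 0.996, -0.0], [0.996, 0.089, 0.002], [0.002, 0.0, -1.0]]
force: [-21.7, 0.9, 30.4]
finger_gap: 0.0082
finger_force: 100.3
```

Call:
apply_moves:
  commands: [0, 0, 0, -0.015, 0, 0, 0, -0.008, 0, 0, 0, 0, 0, 0, 0, 0, 0, 0, 0, 0]

```text
clock: 7.53
tool_pos: [0.6218, 0.0328, 0.025]
ee_rot: [[-0.09, 0.996, 0.0], [0.996, 0.09, 0.0], [0.0, 0.0, -1.0]]
force: [-0.3, 0.9, 0.3]
finger_gap: 0.008
finger_force: 81.0
```

Call:
apply_moves:
  commands: [0, 0, -0.002, 0.008, 0, 0, 0, 0, 0, 0, 0.12, 0, 0, 0, 0, 0.2, 0, 0, 0, 0, 0.2, 0, 0, 0, 0, 0.2, 0, 0, 0, 0]

```text
clock: 8.03
tool_pos: [0.6207, 0.0327, 0.0201]
ee_rot: [[-0.09, 0.996, 0.0], [0.996, 0.09, -0.0], [-0.0, 0.0, -1.0]]
force: [-0.0, -0.1, -0.5]
finger_gap: 0.0174
finger_force: 0.0
```

Call:
apply_moves:
  commands: [0.22, 0, 0, -0.02, 0, 0.22, 0, 0, -0.05, 0, 0.22, 0, 0, -0.06, 0, 0.25, 0, 0, -0.06, 0, 0.5, -0.03, 0, -0.04, 0, 1, -0.06, 0, 0, 0, 1, -0.06, -0.01, 0, 0, 1, -0.06, -0.015, 0, 0, 1, -0.06, -0.015, 0, 0, 1, -0.06, -0.015, 0, 0, 1, -0.06, -0.015, 0, 0]

```text
clock: 8.95
tool_pos: [0.5994, -0.206, 0.1593]
ee_rot: [[-0.09, 0.996, 0.001], [0.996, 0.09, 0.0], [-0.0, 0.001, -1.0]]
force: [1.0, -0.0, -0.3]
finger_gap: 0.0851
finger_force: 0.0
```

Call:
apply_moves:
  commands: [1, -0.06, -0.015, 0, 0, 1, -0.06, -0.015, 0, 0, 1, -0.04, 0, 0, 0, 1, -0.02, 0, 0, 0, 1, 0, 0, 0, 0, 1, 0, 0, 0, 0]

```text
clock: 9.45
tool_pos: [0.5914, -0.3138, 0.1587]
ee_rot: [[-0.089, 0.996, 0.0], [0.996, 0.089, -0.0], [-0.0, 0.0, -1.0]]
force: [0.3, 0.4, 0.5]
finger_gap: 0.0855
finger_force: 0.0
```

Run:
```python
from h import *
a=snap('top');A=a['img'][...,::-1]
c1=cv2.resize(A[150:230,220:320],(500,400),interpolation=cv2.INTER_CUBIC)
c2=cv2.resize(A[195:275,360:440],(400,400),interpolation=cv2.INTER_CUBIC)
cv2.imwrite('pics/c3.png',cv2.resize(np.hstack([c1,c2]),None,fx=.888,fy=.888))
go(.5715,-.3525,.06,-5)
```

```text
t 9.5 tcp [ 0.5919 -0.3124  0.1585] gap 0.0851 F [-0.1  0.5  0.1] ff 0.0
[[-0.091, 0.996, 0.0], [0.996, 0.091, 0.001], [0.001, 0.0, -1.0]] [-0.15  0.59  0.83  1.46 -0.44  1.28  0.81]
cur ydeg 5.19 roll total 0.1699 shift total [-0.0695 -0.0281  0.1641] min rows 3
```

View pics/c3.png

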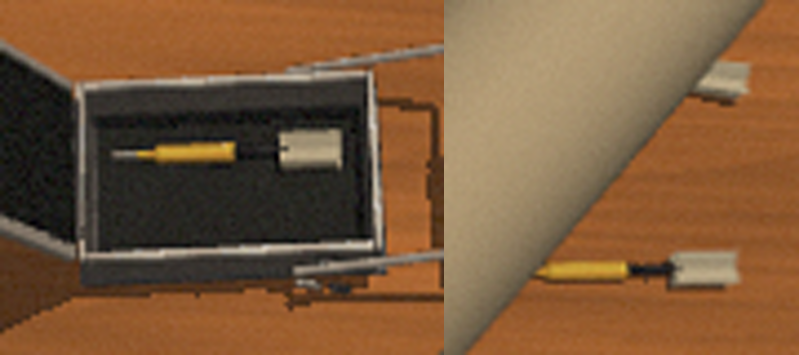

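Dart A lies in the tin, barrel at (195,152). The visible flights of B and C are where they were. On to dart B.

Call:
apply_moves:
  commands: [1, 0, 0, 0, 0.085, 1, 0, 0, 0, 0.085, 1, -0.035, -0.014, 0.02, 0, 1, -0.0345, -0.0141, 0.04, 0, 1, 0, 0, 0.05, 0, 0.5, 0, 0, 0.034, 0, 0.5, 0, 0, 0.02, 0, 0.5, 0, 0, 0, 0, 0.5, 0, 0, 0, 0, 0.5, 0, 0, 0, 0]

```text
clock: 10.33
tool_pos: [0.5723, -0.3531, 0.0614]
ee_rot: [[0.087, 0.996, 0.002], [0.996, -0.087, -0.001], [-0.001, 0.002, -1.0]]
force: [0.0, -0.3, -0.2]
finger_gap: 0.0426
finger_force: 0.0
```

Run:
```python
from h import *
go(.571,-.3530,.004,-5)
```

```text
t 10.33 tcp [ 0.5723 -0.3531  0.0614] gap 0.0426 F [ 0.  -0.3 -0.2] ff 0.0
[[0.087, 0.996, 0.002], [0.996, -0.087, -0.001], [-0.001, 0.002, -1.0]] [-0.07  0.7   0.8   1.54 -0.54  1.13  0.76]
cur ydeg -4.97 roll total 0.0005 shift total [ 0.     -0.0022  0.0956] min rows 2
```

Call:
apply_moves:
  commands: [0.5, 0, -0.002, 0.04, 0, 0.5, 0, 0, 0.035, 0, 0.5, 0, 0, 0.02, 0, 0.5, 0, 0, 0, 0, 0, 0, 0, 0, 0, 0, 0, 0, 0, 0, 0, 0, 0, 0, 0, 0, 0, 0, 0, 0, 0, 0, 0, 0, 0, 0, 0, 0, -0.02, 0, 0, 0, 0, -0.05, 0]

```text
clock: 11.25
tool_pos: [0.5682, -0.3517, 0.0423]
ee_rot: [[0.088, 0.996, -0.005], [0.996, -0.088, 0.003], [0.002, -0.005, -1.0]]
force: [0.5, 0.6, 0.1]
finger_gap: 0.0094
finger_force: 58.7
```

Call:
apply_moves:
  commands: [0, 0, 0, -0.06, 0, 0, 0, 0, -0.06, 0, 0, 0, 0, -0.05, 0, 0, 0, 0, 0, 0, 0, 0, 0, 0, 0]

```text
clock: 11.67
tool_pos: [0.5707, -0.354, 0.1494]
ee_rot: [[0.088, 0.996, 0.004], [0.996, -0.088, -0.001], [-0.001, 0.004, -1.0]]
force: [0.3, 0.5, -1.3]
finger_gap: 0.0091
finger_force: 58.7
```

Run:
```python
from h import *
go(*tin([.018,.023,.03]),5.03)
```

```text
t 11.67 tcp [ 0.5707 -0.354   0.1494] gap 0.0091 F [ 0.3  0.5 -1.3] ff 58.69868516921997
[[0.088, 0.996, 0.004], [0.996, -0.088, -0.001], [-0.001, 0.004, -1.0]] [-0.1   0.62  0.86  1.47 -0.48  1.27  0.72]
cur ydeg -5.05 roll total -0.168 shift total [0.63   0.0672 0.1991] min rows 10
```

Call:
apply_moves:
  commands: [0, 0, 0, 0, -0.084, 0, 0, 0, 0, -0.084, 0, 0.06, 0.0064, 0, 0, 0, 0.06, 0.0064, 0, 0, 0, 0.06, 0.0064, 0, 0, 0, 0.06, 0.0064, 0, 0, 0, 0.06, 0.0064, 0, 0, 0, 0.06, 0.0064, 0, 0, 0, 0.06, 0.0064, 0, 0, 0, 0.06, 0.0064, 0, 0, 0, 0.06, 0.0064, 0, 0, 0, 0.05, 0.006, 0, 0]

```text
clock: 12.67
tool_pos: [0.5758, 0.0059, 0.1458]
ee_rot: [[-0.09, 0.996, -0.002], [0.996, 0.09, 0.001], [0.001, -0.002, -1.0]]
force: [-0.4, 0.2, 0.0]
finger_gap: 0.0093
finger_force: 58.7
```

Call:
apply_moves:
  commands: [0, 0.03, 0.003, 0, 0, 0, 0.01, 0, 0, 0, 0, 0, 0, 0, 0, 0, 0, 0, 0, 0, 0, 0, 0, 0, 0]

```text
clock: 13.08
tool_pos: [0.5763, 0.0247, 0.1466]
ee_rot: [[-0.085, 0.996, -0.0], [0.996, 0.085, -0.001], [-0.001, -0.0, -1.0]]
force: [0.3, -0.1, -0.1]
finger_gap: 0.0093
finger_force: 58.7
```

Run:
```python
from h import *
go(*tin([.018,.023,.03]),5.03)
```

```text
t 13.08 tcp [0.5763 0.0247 0.1466] gap 0.0093 F [ 0.3 -0.1 -0.1] ff 58.71220529079437
[[-0.085, 0.996, -0.0], [0.996, 0.085, -0.001], [-0.001, -0.0, -1.0]] [-0.8   0.37  0.83  1.74 -0.29  1.17  0.2 ]
cur ydeg 4.9 roll total -0.0021 shift total [0.0022 0.0026 0.1943] min rows 3
```

Call:
apply_moves:
  commands: [0, 0.002, 0.002, 0.03, 0, 0, 0, 0, 0.05, 0, 0, 0, 0, 0.05, 0, 0, 0, 0, 0.04, 0, 0, 0, 0, 0.02, 0, 0, 0, 0, 0.012, 0, 0, 0, 0, 0, 0, 0, 0, 0, 0, 0]

```text
clock: 13.75
tool_pos: [0.5783, 0.0274, 0.0264]
ee_rot: [[-0.087, 0.996, 0.001], [0.996, 0.087, -0.0], [-0.0, 0.001, -1.0]]
force: [-0.3, 0.2, 0.8]
finger_gap: 0.0091
finger_force: 58.7
```

Call:
apply_moves:
  commands: [0, 0, 0, 0.01, 0, 0, 0, 0, 0, 0, 0.12, 0, 0, 0, 0, 0.2, 0, 0, 0, 0, 0.2, 0, 0, 0, 0, 0.2, 0, 0, 0, 0, 0.2, 0, 0, -0.02, 0, 0.22, 0, 0, -0.05, 0, 0.22, 0, 0, -0.06, 0, 0.22, 0, 0, -0.06, 0, 0.5, -0.03, 0, -0.04, 0, 1, -0.05, -0.01, 0, 0]

```text
clock: 14.75
tool_pos: [0.5793, -0.0175, 0.1635]
ee_rot: [[-0.093, 0.996, 0.008], [0.996, 0.093, 0.003], [0.002, 0.008, -1.0]]
force: [1.7, 0.1, -0.1]
finger_gap: 0.0422
finger_force: 0.0
```

Run:
```python
from h import *
a=snap('scene')
go(.4305,-.3445,.06,3.9)
A=a['img'][...,::-1]
c1=cv2.resize(A[190:270,120:220],(400,320),interpolation=cv2.INTER_CUBIC)
c2=cv2.resize(A[170:270,240:340],(400,400),interpolation=cv2.INTER_CUBIC)
cv2.imwrite('pics/c4.png',np.hstack([c2,np.vstack([c1,c1[:80]*0])]))
```

```text
t 14.8 tcp [ 0.5767 -0.0272  0.1616] gap 0.0496 F [-0.4 -7.8 -0.5] ff 0.0
[[-0.084, 0.996, 0.006], [0.996, 0.084, -0.001], [-0.002, 0.006, -1.0]] [-0.73  0.36  0.86  1.72 -0.29  1.19  0.29]
cur ydeg 4.81 roll total 0.0151 shift total [-0.511  -0.279   0.1694] min rows 9
```

View pics/c4.png

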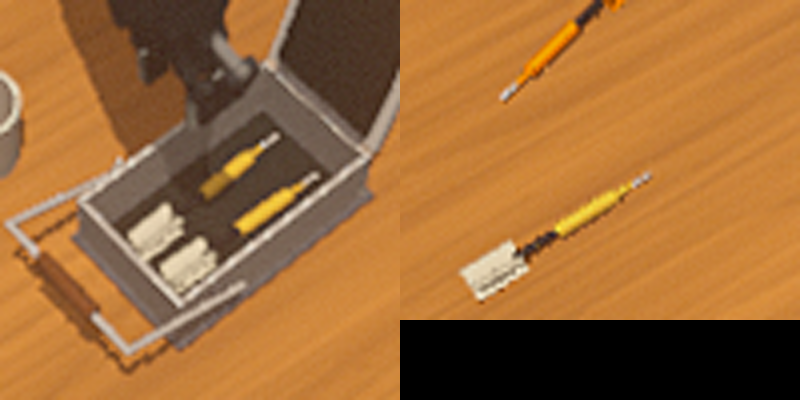

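Both darts are inside and dart C (590,213) is unmoved. The orange one at (545,60) is a decoy.

Call:
apply_moves:
  commands: [1, -0.051, -0.028, 0, 0.015, 1, -0.051, -0.028, 0, 0, 1, -0.051, -0.028, 0, 0, 1, -0.051, -0.028, 0, 0, 1, -0.051, -0.028, 0, 0, 1, -0.051, -0.028, 0, 0, 1, -0.051, -0.028, 0, 0, 1, -0.051, -0.028, 0, 0, 1, -0.051, -0.028, 0, 0, 1, -0.03, -0.02, 0, 0, 1, -0.015, -0.01, 0, 0, 1, 0, 0, 0, 0]

```text
clock: 15.8
tool_pos: [0.4277, -0.3365, 0.158]
ee_rot: [[-0.068, 0.998, -0.0], [0.998, 0.068, -0.001], [-0.001, -0.0, -1.0]]
force: [-0.8, 0.6, 0.4]
finger_gap: 0.0852
finger_force: 0.0
```

Call:
apply_moves:
  commands: [0.5, 0, 0, 0.04, 0, 0.5, 0, 0, 0.06, 0, 0.5, 0, 0, 0.04, 0, 0.5, 0, 0, 0.02, 0, 0.5, 0, 0, 0, 0, 0.5, 0, 0, 0, 0]

```text
clock: 16.3
tool_pos: [0.4301, -0.3337, 0.062]
ee_rot: [[-0.073, 0.997, -0.0], [0.997, 0.073, 0.0], [0.0, -0.0, -1.0]]
force: [-0.5, -1.2, 0.4]
finger_gap: 0.0427
finger_force: 0.0
```

Run:
```python
from h import *
go(.4305,-.3443,.004,3.9)
```

```text
t 16.3 tcp [ 0.4301 -0.3337  0.062 ] gap 0.0427 F [-0.5 -1.2  0.4] ff 0.0
[[-0.073, 0.997, -0.0], [0.997, 0.073, 0.0], [0.0, -0.0, -1.0]] [-0.17  0.45  0.9   1.9  -0.42  1.    0.99]
cur ydeg 4.2 roll total 0.005 shift total [-0.0176 -0.0006  0.0967] min rows 2
```

Call:
apply_moves:
  commands: [0.5, -0.0176, 0, 0.04, 0.005, 0.5, 0, 0, 0.036, 0, 0.5, 0, 0, 0.02, 0, 0.5, 0, 0, 0, 0, 0, 0, 0, 0, 0, 0, 0, 0, 0, 0, 0, 0, 0, 0, 0, 0, 0, 0, 0, 0, 0, 0, 0, 0, 0, 0, 0, 0, -0.02, 0, 0, 0, 0, -0.05, 0]

```text
clock: 17.22
tool_pos: [0.4287, -0.3435, 0.0447]
ee_rot: [[-0.067, 0.998, -0.004], [0.998, 0.067, 0.002], [0.002, -0.004, -1.0]]
force: [0.8, 1.4, 0.8]
finger_gap: 0.0088
finger_force: 59.0
```

Call:
apply_moves:
  commands: [0, 0, 0, -0.06, 0, 0, 0, 0, -0.06, 0, 0, 0, 0, -0.05, 0, 0, 0, 0, 0, 0, 0, 0, 0, 0, 0]

```text
clock: 17.63
tool_pos: [0.4311, -0.3453, 0.1501]
ee_rot: [[-0.067, 0.998, 0.004], [0.998, 0.067, -0.001], [-0.001, 0.004, -1.0]]
force: [0.7, 0.8, -1.0]
finger_gap: 0.0092
finger_force: 59.0
```

Run:
```python
from h import *
go(*tin([.018,.001,.03]),5.03)
a=snap('top')
P=cloud(a);hsv=cv2.cvtColor(a['img'],cv2.COLOR_RGB2HSV)
m=cv2.inRange(hsv,(20,110,80),(35,255,255));m[:,:200]=0;m[:,320:]=0
n,l,s,c=cv2.connectedComponentsWithStats(m)
for i in range(1,n):
    if s[i,4]>5: print(s[i],c[i],world(a,*c[i],.018))
```

```text
t 17.63 tcp [ 0.4311 -0.3453  0.1501] gap 0.0092 F [ 0.7  0.8 -1. ] ff 58.98483395576477
[[-0.067, 0.998, 0.004], [0.998, 0.067, -0.001], [-0.001, 0.004, -1.0]] [-0.23  0.34  0.99  1.8  -0.31  1.16  0.93]
cur ydeg 3.85 roll total -0.0197 shift total [0.5952 0.3344 0.2001] min rows 11
[255 182  18   4  34] [262.85294118 183.44117647] [0.62158899 0.03633444 0.018     ]
[256 197  17   3  27] [263.88888889 197.81481481] [0.57899341 0.03067718 0.018     ]
```

Call:
apply_moves:
  commands: [0, 0.04, 0.022, 0, -0.02, 0, 0.055, 0.0309, 0, 0, 0, 0.055, 0.0309, 0, 0, 0, 0.055, 0.0309, 0, 0, 0, 0.055, 0.0309, 0, 0, 0, 0.055, 0.0309, 0, 0, 0, 0.055, 0.0309, 0, 0, 0, 0.055, 0.0309, 0, 0, 0, 0.055, 0.0309, 0, 0, 0, 0.055, 0.0309, 0, 0, 0, 0.04, 0.022, 0, 0, 0, 0.02, 0.01, 0, 0]

```text
clock: 18.68
tool_pos: [0.598, 0.0329, 0.1461]
ee_rot: [[-0.093, 0.996, -0.003], [0.996, 0.093, 0.0], [0.001, -0.003, -1.0]]
force: [-1.3, -0.3, -1.6]
finger_gap: 0.0088
finger_force: 59.0
```

Call:
apply_moves:
  commands: [0, 0, 0, 0, 0, 0, 0, 0, 0, 0, 0, 0, 0, 0, 0]

```text
clock: 18.93
tool_pos: [0.597, 0.0259, 0.1474]
ee_rot: [[-0.086, 0.996, -0.001], [0.996, 0.086, -0.001], [-0.001, -0.001, -1.0]]
force: [-1.2, -1.0, 0.1]
finger_gap: 0.0092
finger_force: 59.0
```

Run:
```python
from h import *
go(*tin([.018,.001,.034]),5.03)
```

```text
t 18.93 tcp [0.597  0.0259 0.1474] gap 0.0092 F [-1.2 -1.   0.1] ff 58.987040519714355
[[-0.086, 0.996, -0.001], [0.996, 0.086, -0.001], [-0.001, -0.001, -1.0]] [-0.78  0.43  0.84  1.68 -0.34  1.19  0.23]
cur ydeg 4.91 roll total -0.0021 shift total [0.0031 0.0046 0.189 ] min rows 3
```

Call:
apply_moves:
  commands: [0, 0.003, 0.005, 0.03, 0, 0, 0, 0, 0.05, 0, 0, 0, 0, 0.05, 0, 0, 0, 0, 0.04, 0, 0, 0, 0, 0.02, 0, 0, 0, 0, 0, 0, 0, 0, 0, 0, 0, 0.12, 0, 0, 0, 0, 0.25, 0, 0, 0, 0, 0.25, 0, 0, 0, 0, 0.25, 0, 0, 0, 0, 0.25, 0, 0, -0.02, 0]

```text
clock: 19.93
tool_pos: [0.5996, 0.0303, 0.0449]
ee_rot: [[-0.088, 0.996, -0.002], [0.996, 0.088, -0.0], [-0.0, -0.003, -1.0]]
force: [-0.8, 0.1, -0.9]
finger_gap: 0.0217
finger_force: 0.0
```

Call:
apply_moves:
  commands: [0.25, 0, 0, -0.05, 0, 0.25, 0, 0, -0.06, 0, 0.25, 0, 0, -0.06, 0, 0.25, -0.03, 0, -0.03, 0, 0.25, -0.06, -0.02, 0, 0, 0.25, -0.06, -0.02, 0, 0, 0.25, -0.06, -0.03, 0, 0, 0.25, -0.05, -0.04, 0, 0, 0.25, -0.05, -0.04, 0, 0, 0.25, -0.03, -0.02, 0, 0, 0.25, 0, 0, 0, 0, 0, 0, 0, 0, 0]

```text
clock: 20.93
tool_pos: [0.5166, -0.1834, 0.167]
ee_rot: [[-0.085, 0.996, 0.001], [0.996, 0.085, 0.001], [0.001, 0.001, -1.0]]
force: [0.2, 0.4, 0.1]
finger_gap: 0.0106
finger_force: 0.0
```

Run:
```python
from h import *
st()
a=snap('top');b=snap('scene')
A=a['img'][...,::-1];B=b['img'][...,::-1]
c1=cv2.resize(A[150:230,190:310],(400,267),interpolation=cv2.INTER_CUBIC)
c2=cv2.resize(B[130:280,220:370],(400,400),interpolation=cv2.INTER_CUBIC)
cv2.imwrite('pics/c5.png',np.hstack([c2,np.vstack([c1,np.zeros((133,400,3),np.uint8)])]))
```

```text
t 20.93 tcp [ 0.5166 -0.1834  0.167 ] gap 0.0106 F [0.2 0.4 0.1] ff 0.0
[[-0.085, 0.996, 0.001], [0.996, 0.085, 0.001], [0.001, 0.001, -1.0]] [-0.54  0.29  0.95  1.79 -0.26  1.19  0.57]
```

View pics/c5.png

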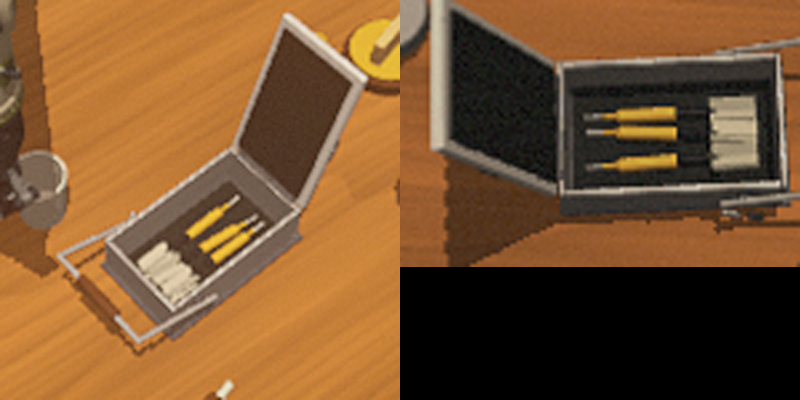

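All three darts lie in the tin: barrels at (212,215), (220,233) and (237,240) in the left crop, flights inside the walls. Next I go up and over, behind the lid.

Run:
```python
from h import *
go(*tin([.215,0,.31]),5.03)
```

```text
t 21.03 tcp [ 0.5177 -0.1811  0.1664] gap -0.0001 F [1.2 0.5 0.1] ff 0.0
[[-0.089, 0.996, 0.001], [0.996, 0.089, 0.001], [0.001, 0.001, -1.0]] [-0.55  0.29  0.95  1.79 -0.26  1.19  0.57]
cur ydeg 5.11 roll total 0.0013 shift total [ 0.6636  0.1683 -0.2393] min rows 11
```

Call:
apply_moves:
  commands: [0, 0, 0, -0.05, 0, 0, 0, 0, -0.06, 0, 0, 0, 0, -0.06, 0, 0, 0, 0, -0.05, 0, 0, 0.02, 0.01, -0.02, 0, 0, 0.05, 0.015, 0, 0, 0, 0.055, 0.015, 0, 0, 0, 0.055, 0.015, 0, 0, 0, 0.055, 0.015, 0, 0, 0, 0.055, 0.015, 0, 0, 0, 0.055, 0.015, 0, 0, 0, 0.055, 0.015, 0, 0]

```text
clock: 22.03
tool_pos: [0.5647, 0.0665, 0.3102]
ee_rot: [[-0.09, 0.996, 0.0], [0.996, 0.09, 0.0], [0.0, 0.0, -1.0]]
force: [-0.4, -0.8, -0.3]
finger_gap: -0.0002
finger_force: 0.0
```

Call:
apply_moves:
  commands: [0, 0.055, 0.015, 0, 0, 0, 0.055, 0.015, 0, 0, 0, 0.055, 0.015, 0, 0, 0, 0.055, 0.015, 0, 0, 0, 0.05, 0.01, 0, 0, 0, 0.03, 0, 0, 0, 0, 0.015, 0, 0, 0, 0, 0, 0, 0, 0, 0, 0, 0, 0, 0]

```text
clock: 22.78
tool_pos: [0.5899, 0.2538, 0.3102]
ee_rot: [[-0.087, 0.996, 0.0], [0.996, 0.087, -0.001], [-0.001, 0.0, -1.0]]
force: [0.2, -1.1, 0.2]
finger_gap: 0.0004
finger_force: 0.0
```

Run:
```python
from h import *
go(*tin([.205,0,.21]),5.03)
```

```text
t 22.78 tcp [0.5899 0.2538 0.3102] gap 0.0004 F [ 0.2 -1.1  0.2] ff 0.0
[[-0.087, 0.996, 0.0], [0.996, 0.087, -0.001], [-0.001, 0.0, -1.0]] [-1.02  0.41  0.77  1.32 -0.28  1.52 -0.19]
cur ydeg 5.0 roll total -0.0004 shift total [-0.0645 -0.0152  0.1669] min rows 3
```

Call:
apply_moves:
  commands: [0, 0, -0.005, 0.04, 0, 0, 0, -0.005, 0.05, 0, 0, 0, -0.005, 0.05, 0, 0, 0, 0, 0.024, 0, 0, -0.02, 0, 0, 0, 0, -0.03, 0, 0, 0, 0, -0.03, 0, 0, 0, 0, -0.03, 0, 0, 0, 0, -0.03, 0, 0, 0, 0, -0.03, 0, 0, 0, 0, -0.03, 0, 0, 0, 0, 0, 0, 0, 0]

```text
clock: 23.78
tool_pos: [0.5926, 0.1278, 0.214]
ee_rot: [[-0.08, 0.997, 0.003], [0.997, 0.08, -0.0], [-0.0, 0.003, -1.0]]
force: [0.7, -1.1, -0.1]
finger_gap: 0.0
finger_force: 0.0
```

Run:
```python
from h import *
go(*tin([.1055,0,.217]),5.03)
save(snap('scene'),'s3',(220,60,420,210))
```

```text
t 23.78 tcp [0.5926 0.1278 0.214 ] gap 0.0 F [ 0.7 -1.1 -0.1] ff 0.0
[[-0.08, 0.997, 0.003], [0.997, 0.08, -0.0], [-0.0, 0.003, -1.0]] [-0.91  0.37  0.79  1.58 -0.27  1.31  0.  ]
cur ydeg 4.59 roll total -0.0073 shift total [-0.0208 -0.0012 -0.0051] min rows 1
```

View pics/s3.png

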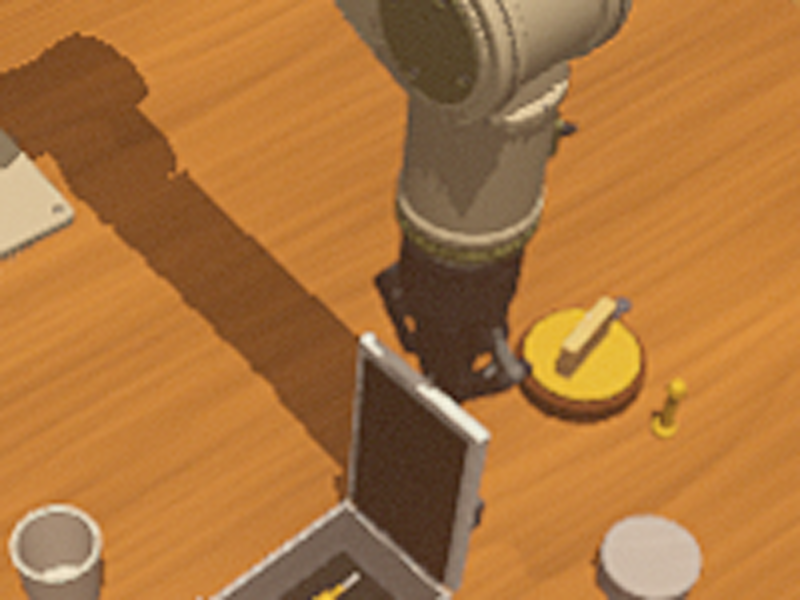

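The gripper is behind the lid, which now stands about upright (edge (370,345)-(480,440)). I keep pushing along the arc.

Call:
apply_moves:
  commands: [0, -0.035, 0, -0.004, 0, 0, -0.035, 0, -0.004, 0, 0, -0.035, 0, 0, 0, 0, -0.034, 0, 0.012, 0, 0, -0.032, 0, 0.018, 0, 0, -0.03, 0, 0.023, 0, 0, -0.026, 0, 0.026, 0, 0, -0.022, 0, 0.03, 0, 0, -0.02, 0, 0.03, 0, 0, -0.015, 0, 0.03, 0, 0, -0.012, 0, 0.03, 0, 0, -0.008, 0, 0.03, 0]

```text
clock: 24.83
tool_pos: [0.608, -0.0473, 0.0789]
ee_rot: [[-0.088, 0.996, 0.001], [0.996, 0.088, 0.0], [0.0, 0.001, -1.0]]
force: [0.6, 1.0, -0.2]
finger_gap: -0.0001
finger_force: 0.5
```

Run:
```python
from h import *
go(*tin([-.06,0,.072]),5.03)
```

```text
t 24.83 tcp [ 0.608  -0.0473  0.0789] gap -0.0001 F [ 0.6  1.  -0.2] ff 0.5118023080285639
[[-0.088, 0.996, 0.001], [0.996, 0.088, 0.0], [0.0, 0.001, -1.0]] [-0.58  0.52  0.76  1.71 -0.4   1.07  0.4 ]
cur ydeg 5.02 roll total -0.0001 shift total [-0.0037 -0.0012  0.0116] min rows 1
```

Call:
apply_moves:
  commands: [0, 0, 0, 0.01, 0, 0, 0, 0, 0.008, 0, 0, 0, 0, 0.004, 0, 0, 0, 0, 0, 0, 0, 0, 0, 0, 0]

```text
clock: 25.25
tool_pos: [0.6076, -0.0479, 0.0704]
ee_rot: [[-0.087, 0.996, 0.0], [0.996, 0.087, 0.001], [0.001, 0.0, -1.0]]
force: [-20.1, -1.1, 41.6]
finger_gap: -0.0007
finger_force: 20.7
```

Call:
apply_moves:
  commands: [0, 0, 0, -0.02, 0, 0, 0, 0, -0.05, 0, 0, -0.02, 0, -0.06, 0, 0, -0.05, 0, -0.02, 0, 0, -0.05, 0, 0, 0, 0, -0.03, 0, 0, 0, 0, 0, 0, 0, 0.1, 0.6, 0, 0, 0, 0.1, 0.6, 0, 0, 0, 0.1, 0.6, 0, 0, 0, 0.1, 0.6, 0, 0, 0, 0.1, 0.6, 0, 0, 0, 0.1]

```text
clock: 26.25
tool_pos: [0.6159, -0.1359, 0.1568]
ee_rot: [[0.518, 0.855, 0.001], [0.855, -0.518, 0.0], [0.001, 0.001, -1.0]]
force: [0.6, -0.2, -0.0]
finger_gap: 0.052
finger_force: 0.0
```

Call:
apply_moves:
  commands: [0.6, 0, 0, 0, 0.1, 0.6, 0, 0, 0, 0.1, 0.6, 0, 0, 0, 0.1, 0.6, 0, 0, 0, 0.1, 0.6, 0, 0, 0, 0.1, 0.6, 0, 0, 0, 0.1, 0.6, 0, 0, 0, 0.1, 0.6, 0, 0, 0, 0.1, 0.6, 0, 0, 0, 0.1, 0.6, 0, 0, 0, 0, 0.6, 0, 0, 0, 0]

```text
clock: 27.17
tool_pos: [0.6158, -0.136, 0.1563]
ee_rot: [[0.996, 0.092, 0.0], [0.092, -0.996, -0.0], [0.0, 0.0, -1.0]]
force: [0.4, -0.2, -0.8]
finger_gap: 0.0514
finger_force: 0.0
```

Run:
```python
from h import *
from scipy.optimize import least_squares
a=snap('top');A=a['img'][...,::-1]
cv2.imwrite('pics/c6.png',cv2.resize(A[140:230,210:335],(800,576),interpolation=cv2.INTER_CUBIC))
go(*tin([-.1485,0,.07]),-84.97)
```

```text
t 27.22 tcp [ 0.6157 -0.1361  0.1562] gap 0.0513 F [-0.5 -0.   0.3] ff 0.0
[[0.996, 0.092, 0.0], [0.092, -0.996, 0.0], [0.0, -0.0, -1.0]] [-0.64  0.65  1.15  1.59 -0.61  1.31 -0.88]
cur ydeg -84.71 roll total 0.0044 shift total [-0.001   0.0026  0.1436] min rows 3
```

View pics/c6.png

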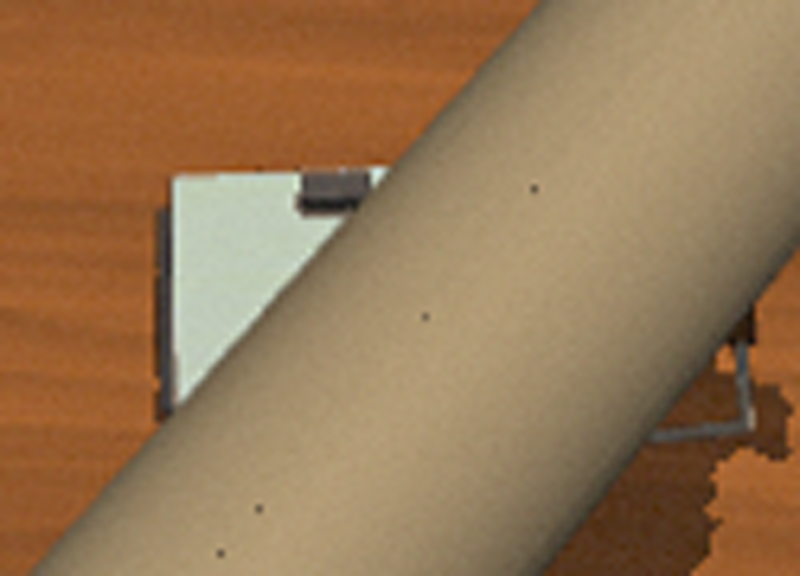

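The lid is flat and shut, with a rib at (335,190). The bail corner at (750,428) is unmoved, so I lower over the sleeve and pinch.

Call:
apply_moves:
  commands: [0.6, -0.001, 0.0026, 0.04, 0.004, 0.6, 0, 0, 0.05, 0, 0.6, 0, 0, 0.035, 0, 0.6, 0, 0, 0.018, 0, 0.6, 0, 0, 0, 0, 0, 0, 0, 0, 0, 0, 0, 0, 0, 0, 0, 0, 0, 0, 0, 0, 0, 0, 0, 0, 0, 0, 0, 0, 0]
  grip_force: 60

```text
clock: 28.05
tool_pos: [0.6157, -0.1384, 0.0709]
ee_rot: [[0.996, 0.084, 0.002], [0.084, -0.996, -0.0], [0.002, 0.0, -1.0]]
force: [1.8, -0.7, 2.0]
finger_gap: 0.0112
finger_force: 58.6
```

Run:
```python
from h import *
s=st()
# current tcp in tin frame
c,sn=np.cos(TIN[2]),np.sin(TIN[2]);d=s['tool_pos'][:2]-TIN[:2];x0=c*d[0]+sn*d[1];print('local',x0,-sn*d[0]+c*d[1])
c0=np.arccos((-.06-x0)/.095);zo=s['tool_pos'][2]-(.045+.095*np.sin(c0));print('c',c0,'zoff',zo)
C=np.linspace(c0,2.6,25);X=-.06-.095*np.cos(C);Z=.045+.095*np.sin(C)
for i in range(24):print(round(C[i+1],2),'dy',round(-(X[i+1]-X[i])/.6,4)*-1,'dz',round(-(Z[i+1]-Z[i])/.6,4))
```

```text
t 28.05 tcp [ 0.6157 -0.1384  0.0709] gap 0.0112 F [ 1.8 -0.7  2. ] ff 58.556621074676514
[[0.996, 0.084, 0.002], [0.084, -0.996, -0.0], [0.002, 0.0, -1.0]] [-0.6   0.74  1.07  1.66 -0.69  1.17 -0.84]
local -0.14924322418386335 -0.00042075424767525245
c 0.34991352964627914 zoff -0.006628609456754836
0.44 dy 0.0057 dz -0.0137
0.54 dy 0.007 dz -0.0131
0.63 dy 0.0082 dz -0.0124
0.72 dy 0.0093 dz -0.0116
0.82 dy 0.0103 dz -0.0106
0.91 dy 0.0113 dz -0.0096
1.01 dy 0.0122 dz -0.0085
1.1 dy 0.0129 dz -0.0073
1.19 dy 0.0135 dz -0.0061
1.29 dy 0.014 dz -0.0048
1.38 dy 0.0144 dz -0.0035
1.47 dy 0.0147 dz -0.0021
1.57 dy 0.0148 dz -0.0007
1.66 dy 0.0148 dz 0.0007
1.76 dy 0.0147 dz 0.002
1.85 dy 0.0144 dz 0.0034
1.94 dy 0.0141 dz 0.0048
2.04 dy 0.0136 dz 0.006
2.13 dy 0.0129 dz 0.0073
2.22 dy 0.0122 dz 0.0085
2.32 dy 0.0113 dz 0.0096
2.41 dy 0.0104 dz 0.0106
2.51 dy 0.0094 dz 0.0115
2.6 dy 0.0082 dz 0.0123
```

Call:
apply_moves:
  commands: [0, 0, -0.0057, -0.0137, 0, 0, 0, -0.007, -0.0131, 0, 0, 0, -0.0082, -0.0124, 0, 0, 0, -0.0093, -0.0116, 0, 0, 0, -0.0103, -0.0106, 0, 0, 0, -0.0113, -0.0096, 0, 0, 0, -0.0122, -0.0085, 0, 0, 0, -0.0129, -0.0073, 0, 0, 0, -0.0135, -0.0061, 0, 0, 0, -0.014, -0.0048, 0]

```text
clock: 28.88
tool_pos: [0.6108, -0.0827, 0.1327]
ee_rot: [[0.997, 0.078, 0.006], [0.078, -0.997, -0.009], [0.005, 0.009, -1.0]]
force: [-9.7, -18.6, 26.3]
finger_gap: 0.0112
finger_force: 59.5
```

```bash
cat >> h.py <<'E'
def loc():
    s=st();c,sn=np.cos(TIN[2]),np.sin(TIN[2]);d=s['tool_pos'][:2]-TIN[:2]
    x,y=c*d[0]+sn*d[1],-sn*d[0]+c*d[1];z=s['tool_pos'][2]+.0066-.045
    print('local',x,y,'c',np.arctan2(z,-.06-x),'r',np.hypot(z,-.06-x))
E
python3 -c "
from h import *
loc()"
```

```text
t 28.88 tcp [ 0.6108 -0.0827  0.1327] gap 0.0112 F [ -9.7 -18.6  26.3] ff 59.53744411468506
[[0.997, 0.078, 0.006], [0.078, -0.997, -0.009], [0.005, 0.009, -1.0]] [-0.76  0.65  1.16  1.66 -0.62  1.25 -0.97]
local -0.09327861935091812 -0.0004403245016827654 c 1.231557707369676 r 0.10000510655715746
```

Call:
apply_moves:
  commands: [0, 0, 0.002, -0.007, 0, 0, 0, -0.012, -0.005, 0, 0, 0, -0.0147, -0.002, 0, 0, 0, -0.0148, -0.001, 0]

```text
clock: 29.22
tool_pos: [0.6087, -0.0562, 0.1409]
ee_rot: [[0.997, 0.08, 0.004], [0.08, -0.997, -0.004], [0.004, 0.005, -1.0]]
force: [1.5, -7.2, 24.4]
finger_gap: 0.01
finger_force: 59.0
```

```bash
python3 -c "
from h import *
loc()"
```

```text
t 29.22 tcp [ 0.6087 -0.0562  0.1409] gap 0.01 F [ 1.5 -7.2 24.4] ff 58.96376967430115
[[0.997, 0.08, 0.004], [0.08, -0.997, -0.004], [0.004, 0.005, -1.0]] [-0.82  0.64  1.18  1.66 -0.61  1.26 -1.01]
local -0.06666727597351103 -0.0006652738195994318 c 1.5058370054667403 r 0.10270992900647782
```

Call:
apply_moves:
  commands: [0, 0, 0, 0.006, 0, 0, 0, 0, 0.006, 0, 0, 0, 0, 0.004, 0, 0, 0, 0, 0, 0]
  grip_force: 25

```text
clock: 29.55
tool_pos: [0.6121, -0.062, 0.1381]
ee_rot: [[0.997, 0.077, 0.015], [0.077, -0.997, -0.01], [0.014, 0.011, -1.0]]
force: [-11.2, -18.7, 65.7]
finger_gap: 0.01
finger_force: 78.8
```

Run:
```python
from h import *
loc()
save(snap('scene'),'s4',(220,100,380,220))
```

```text
t 29.55 tcp [ 0.6121 -0.062   0.1381] gap 0.01 F [-11.2 -18.7  65.7] ff 78.7689757347107
[[0.997, 0.077, 0.015], [0.077, -0.997, -0.01], [0.014, 0.011, -1.0]] [-0.81  0.64  1.18  1.66 -0.62  1.24 -1.  ]
local -0.0728046365673939 -0.003482641179300674 c 1.4430239679049992 r 0.10048764921776027
```

View pics/s4.png

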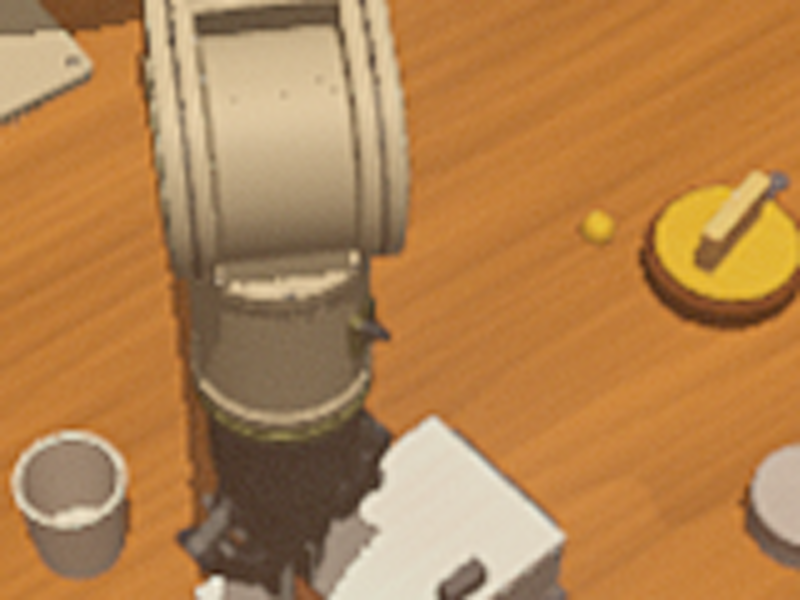

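Call:
apply_moves:
  commands: [0.2, 0, 0, 0, 0, 0.22, 0, 0, 0.004, 0, 0.22, 0, 0, 0.006, 0, 0.22, 0, 0, 0, 0]

```text
clock: 29.93
tool_pos: [0.6081, -0.0543, 0.1228]
ee_rot: [[0.997, 0.082, 0.002], [0.082, -0.997, -0.002], [0.002, 0.002, -1.0]]
force: [0.9, -5.7, 1.0]
finger_gap: 0.0187
finger_force: 2.9
```

Run:
```python
from h import *
loc()
```

```text
t 29.93 tcp [ 0.6081 -0.0543  0.1228] gap 0.0187 F [ 0.9 -5.7  1. ] ff 2.901443839073181
[[0.997, 0.082, 0.002], [0.082, -0.997, -0.002], [0.002, 0.002, -1.0]] [-0.81  0.65  1.16  1.68 -0.63  1.23 -1.  ]
local -0.06479116203759741 -0.0002026526561389099 c 1.5140565466831644 r 0.08448629469519288
```

Call:
apply_moves:
  commands: [0.22, 0, -0.015, 0, 0, 0.22, 0, -0.015, 0, 0, 0.22, 0, -0.015, 0.001, 0, 0.22, 0, -0.015, 0.004, 0, 0.22, 0, -0.014, 0.006, 0, 0.22, 0, -0.013, 0.009, 0, 0.22, 0, -0.013, 0.01, 0, 0.22, 0, -0.012, 0.011, 0, 0.22, 0, -0.012, 0.012, 0, 0.22, 0, -0.011, 0.009, 0, 0.22, 0, -0.008, 0.008, 0, 0.22, 0, 0, 0, 0]

```text
clock: 30.93
tool_pos: [0.6002, 0.0339, 0.0789]
ee_rot: [[0.996, 0.085, -0.001], [0.085, -0.996, -0.001], [-0.001, 0.001, -1.0]]
force: [0.5, 0.6, -0.3]
finger_gap: 0.019
finger_force: 0.0
```

Run:
```python
from h import *
loc()
```

```text
t 30.93 tcp [0.6002 0.0339 0.0789] gap 0.019 F [ 0.5  0.6 -0.3] ff 0.0
[[0.996, 0.085, -0.001], [0.085, -0.996, -0.001], [-0.001, 0.001, -1.0]] [-0.95  0.69  1.12  1.74 -0.68  1.16 -1.11]
local 0.023792418802097766 -0.00011847720681488257 c 2.6911646163106404 r 0.09307571231290482
```

Call:
apply_moves:
  commands: [0.22, 0, 0, -0.02, 0, 0.22, 0, 0, -0.05, 0, 0.22, 0, 0, -0.06, 0, 0.22, 0, 0, -0.06, 0, 0.22, 0, 0, -0.04, 0, 0.8, 0, 0, 0, -0.1, 0.8, 0, 0, 0, -0.115, 0.8, 0, 0, 0, -0.115, 0.8, 0, 0, 0, -0.115, 0.8, 0, 0, 0, -0.115, 0.8, 0, 0, 0, -0.115, 0.8, 0, 0, 0, -0.115]

```text
clock: 31.93
tool_pos: [0.6008, 0.0314, 0.2195]
ee_rot: [[0.61, 0.792, 0.002], [0.792, -0.61, -0.001], [0.001, 0.002, -1.0]]
force: [0.4, -0.8, 0.1]
finger_gap: 0.0684
finger_force: 0.0
```

Call:
apply_moves:
  commands: [0.8, 0, 0, 0, -0.115, 0.8, 0, 0, 0, -0.115, 0.8, 0, 0, 0, -0.115, 0.8, 0, 0, 0, -0.115, 0.8, 0, 0, 0, -0.115, 0.8, 0, 0, 0, -0.115, 0.8, 0, 0, 0, -0.115, 0.8, 0, 0, 0, -0.11, 0.8, 0, 0, 0, 0, 0.8, 0, 0, 0, 0]

```text
clock: 32.77
tool_pos: [0.6008, 0.0318, 0.219]
ee_rot: [[-0.289, 0.957, 0.001], [0.957, 0.289, 0.0], [-0.0, 0.001, -1.0]]
force: [-0.1, 0.1, -0.7]
finger_gap: 0.0682
finger_force: 0.0
```

Run:
```python
from h import *
go(.5145,.3636,.2,17)
```

```text
t 32.77 tcp [0.6008 0.0318 0.219 ] gap 0.0682 F [-0.1  0.1 -0.7] ff 0.0
[[-0.289, 0.957, 0.001], [0.957, 0.289, 0.0], [-0.0, 0.001, -1.0]] [-0.8   0.37  0.87  1.58 -0.29  1.32  0.39]
cur ydeg 16.78 roll total -0.0037 shift total [0.5709 0.0241 0.0317] min rows 9
```

Call:
apply_moves:
  commands: [0.8, 0.04, 0.002, 0, 0, 0.8, 0.055, 0.0023, 0, 0, 0.8, 0.055, 0.0023, 0, 0, 0.8, 0.055, 0.0023, 0, 0, 0.8, 0.055, 0.0023, 0, 0, 0.8, 0.055, 0.0023, 0, 0, 0.8, 0.055, 0.0023, 0, 0, 0.8, 0.055, 0.0023, 0, 0, 0.8, 0.055, 0.0023, 0, 0, 0.8, 0.05, 0.0023, 0, 0, 0.8, 0.041, 0.0013, 0, 0, 0.8, 0, 0, 0, 0]

```text
clock: 33.77
tool_pos: [0.5109, 0.371, 0.2176]
ee_rot: [[-0.297, 0.955, -0.001], [0.955, 0.297, 0.001], [0.001, -0.0, -1.0]]
force: [0.1, 0.3, -0.2]
finger_gap: 0.0683
finger_force: 0.0
```

Call:
apply_moves:
  commands: [0.8, 0, 0, 0, 0, 0.8, 0, 0, 0, 0]

```text
clock: 33.93
tool_pos: [0.5143, 0.3637, 0.2183]
ee_rot: [[-0.29, 0.957, 0.001], [0.957, 0.29, -0.001], [-0.001, 0.001, -1.0]]
force: [0.4, 0.1, -0.4]
finger_gap: 0.0683
finger_force: 0.0
```

Run:
```python
from h import *
go(.5145,.3636,.045,17)
a=snap('top');b=snap('scene')
A=a['img'][...,::-1];B=b['img'][...,::-1]
c1=cv2.resize(A[150:230,200:340],(400,229),interpolation=cv2.INTER_CUBIC)
c2=cv2.resize(B[140:260,230:350],(400,400),interpolation=cv2.INTER_CUBIC)
cv2.imwrite('pics/c7.png',np.hstack([c2,np.vstack([c1,np.zeros((171,400,3),np.uint8)])]))
```

```text
t 33.93 tcp [0.5143 0.3637 0.2183] gap 0.0683 F [ 0.4  0.1 -0.4] ff 0.0
[[-0.29, 0.957, 0.001], [0.957, 0.29, -0.001], [-0.001, 0.001, -1.0]] [-1.25  0.42  0.75  1.5  -0.29  1.34 -0.18]
cur ydeg 16.89 roll total -0.0019 shift total [-0.0004  0.0003  0.2888] min rows 5
```

View pics/c7.png

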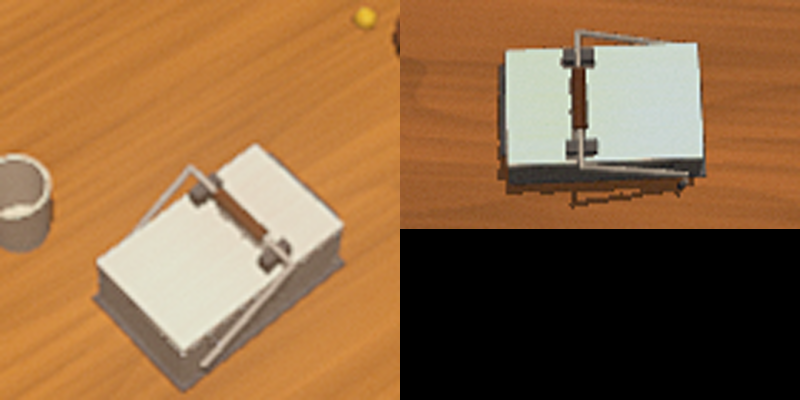

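The wire lies across both ribs and clamps the lid, sleeve at (243,212) left and (580,98) right. Now the dial.

Call:
apply_moves:
  commands: [0.6, 0, 0, 0.04, 0, 0.6, 0, 0, 0.06, 0, 0.6, 0, 0, 0.06, 0, 0.6, 0, 0, 0.06, 0, 0.6, 0, 0, 0.045, 0, 0.6, 0, 0, 0.025, 0, 0.6, 0, 0, 0, 0, 0.6, 0, 0, 0, 0, 0, 0, 0, 0, 0, 0, 0, 0, 0, 0, 0, 0, 0, 0, 0, 0, 0, 0, 0, 0]
  grip_force: 40

```text
clock: 35.03
tool_pos: [0.5144, 0.3654, 0.0455]
ee_rot: [[-0.294, 0.956, 0.002], [0.956, 0.294, 0.002], [0.001, 0.002, -1.0]]
force: [0.3, 0.2, 6.3]
finger_gap: 0.013
finger_force: 40.4
```

Call:
apply_moves:
  commands: [0, 0, 0, 0, 0, 0, 0, 0, 0, 0, 0, 0, 0, 0, 0]

```text
clock: 35.28
tool_pos: [0.5144, 0.3654, 0.0455]
ee_rot: [[-0.294, 0.956, 0.002], [0.956, 0.294, 0.002], [0.001, 0.002, -1.0]]
force: [-0.2, -1.8, 6.1]
finger_gap: 0.0134
finger_force: 40.4
```

Run:
```python
from h import *
st()
```

```text
t 35.28 tcp [0.5144 0.3654 0.0455] gap 0.0134 F [-0.2 -1.8  6.1] ff 40.40685474872589
[[-0.294, 0.956, 0.002], [0.956, 0.294, 0.002], [0.001, 0.002, -1.0]] [-1.19  0.58  0.66  1.67 -0.41  1.03 -0.1 ]
```

Call:
apply_moves:
  commands: [0, 0, 0, 0, 0.08, 0, 0, 0, 0, 0.08, 0, 0, 0, 0, 0.08, 0, 0, 0, 0, 0.08, 0, 0, 0, 0, 0.08, 0, 0, 0, 0, 0.08, 0, 0, 0, 0, 0.08, 0, 0, 0, 0, 0.08, 0, 0, 0, 0, 0.08, 0, 0, 0, 0, 0.08, 0, 0, 0, 0, 0.08, 0, 0, 0, 0, 0.08]

```text
clock: 36.28
tool_pos: [0.5154, 0.3652, 0.0455]
ee_rot: [[0.653, 0.758, 0.004], [0.758, -0.653, 0.002], [0.004, 0.002, -1.0]]
force: [4.0, -0.0, 2.7]
finger_gap: 0.013
finger_force: 39.8
```

Call:
apply_moves:
  commands: [0, 0, 0, 0, 0.08, 0, 0, 0, 0, 0.08, 0, 0, 0, 0, 0.08, 0, 0, 0, 0, 0.08, 0, 0, 0, 0, 0.08, 0, 0, 0, 0, 0.08, 0, 0, 0, 0, 0.08, 0, 0, 0, 0, 0.03, 0, 0, 0, 0, 0.018, 0, 0, 0, 0, 0, 0, 0, 0, 0, 0, 0, 0, 0, 0, 0]

```text
clock: 37.28
tool_pos: [0.5157, 0.3647, 0.0456]
ee_rot: [[0.974, 0.225, 0.004], [0.225, -0.974, 0.001], [0.004, 0.0, -1.0]]
force: [5.8, -2.3, 3.0]
finger_gap: 0.0132
finger_force: 39.9
```

Run:
```python
from h import *
s=st();R=s['ee_rot'];print('pointer',np.degrees(np.arctan2(R[1,0],R[0,0])))
```

```text
t 37.28 tcp [0.5157 0.3647 0.0456] gap 0.0132 F [ 5.8 -2.3  3. ] ff 39.896151423454285
[[0.974, 0.225, 0.004], [0.225, -0.974, 0.001], [0.004, 0.0, -1.0]] [-1.41  0.74  1.01  1.68 -0.69  1.12 -1.54]
pointer 12.974026303429286
```

Call:
apply_moves:
  commands: [0.3, 0, 0, 0, 0, 0.5, 0, 0, 0, 0, 0.5, 0, 0, 0, 0, 0.5, 0, 0, -0.02, 0, 0.5, 0, 0, -0.05, 0, 0.5, 0, 0, -0.06, 0, 0.5, 0, 0, -0.06, 0, 0.5, 0, 0, -0.06, 0, 0.5, -0.05, -0.03, 0, 0, 0.5, -0.05, -0.03, 0, 0, 0.5, -0.05, -0.03, 0, 0, 0.5, -0.05, -0.03, 0, 0]

```text
clock: 38.28
tool_pos: [0.379, 0.4081, 0.1945]
ee_rot: [[0.974, 0.225, -0.0], [0.225, -0.974, 0.0], [-0.0, -0.001, -1.0]]
force: [-0.1, 1.6, 0.8]
finger_gap: 0.0427
finger_force: 0.0
```

Call:
apply_moves:
  commands: [0.5, -0.05, -0.03, 0, 0, 0.5, -0.05, -0.03, 0, 0, 0.5, -0.04, -0.03, 0, 0, 0.5, -0.02, 0, 0, 0, 0.5, 0, 0, 0, 0]

```text
clock: 38.7
tool_pos: [0.2715, 0.4399, 0.1943]
ee_rot: [[0.973, 0.23, -0.002], [0.23, -0.973, 0.0], [-0.002, -0.001, -1.0]]
force: [-0.7, 0.3, -0.3]
finger_gap: 0.0421
finger_force: 0.0
```

Run:
```python
from h import *
st()
a=snap('top');b=snap('scene')
A=a['img'][...,::-1];B=b['img'][...,::-1]
print(proj(b,[[.515,.364,.03]]))
u,v=proj(b,[[.55,.37,.03]])[0].astype(int)
c1=cv2.resize(A[165:245,115:195],(400,400),interpolation=cv2.INTER_CUBIC)
c2=cv2.resize(B[v-40:v+40,u-40:u+40],(400,400),interpolation=cv2.INTER_CUBIC);print(u,v)
cv2.imwrite('pics/c8.png',np.hstack([c2,c1]))
P=cloud(a)
R=P[165:245,115:195].reshape(-1,3);R=R[(R[:,2]>.061)&(R[:,2]<.07)]
R=R[np.hypot(R[:,0]-.515,R[:,1]-.364)<.045];C=R[:,:2]-R[:,:2].mean(0);w=np.linalg.svd(C)[2][0] if 0 else np.linalg.eigh(C.T@C)[1][:,1]
print('bar',R.mean(0),np.degrees(np.arctan2(w[1],w[0])))
```

```text
t 38.7 tcp [0.2715 0.4399 0.1943] gap 0.0421 F [-0.7  0.3 -0.3] ff 0.0
[[0.973, 0.23, -0.002], [0.23, -0.973, 0.0], [-0.002, -0.001, -1.0]] [-2.23  0.27  1.31  1.84 -0.28  1.24 -2.17]
[[366.22893444 147.50527671]]
374 153
bar [0.51481299 0.36321896 0.06592838] -166.95903477065096
```

View pics/c8.png

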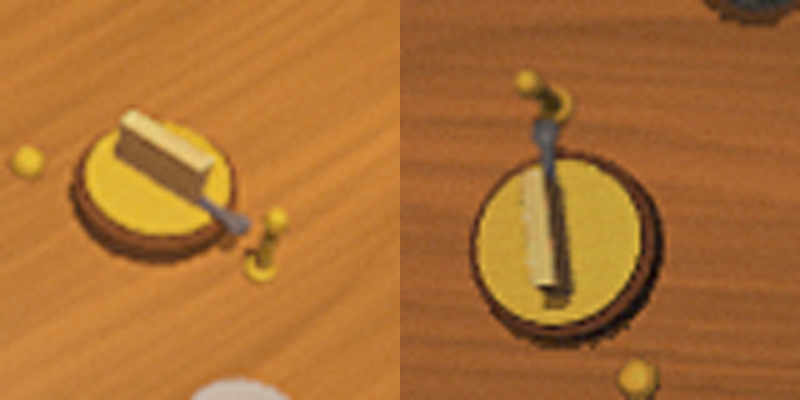

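Run:
```python
from h import *
from scipy.optimize import least_squares
a=load('top');b=load('scene')
T=lambda u,v,o:((u+.5)/5-.5+o[0],(v+.5)/5-.5+o[1])
oa,ob=(115,165),(334,113)
obs=[(a,T(155,103,oa),'p',.003),(a,T(127,82,oa),'p',.056),(a,T(237,379,oa),'s',.009),(b,T(261,267,ob),'p',.003),(b,T(277,218,ob),'p',.056),(b,T(28,161,ob),'s',.009)]
def res(p):
    o=[]
    for d,q,k,z in obs:
        t=p[2]+(-1.75 if k=='p' else 1.75)
        o+=list(proj(d,[[p[0]+.088*np.cos(t),p[1]+.088*np.sin(t),z]])[0]-q)
    return np.array(o)
r=least_squares(res,[.5146,.3636,1.98],loss='soft_l1');print(r.x,res(r.x).round(2),'post dir',np.degrees(r.x[2]-1.75))
for d,q,k,z in obs:
    w=world(d,*q,z);print(k,z,w.round(4),np.degrees(np.arctan2(w[1]-.3636,w[0]-.5147)).round(1))
for d,q in((a,T(145,130,oa)),(b,T(236,221,ob))):
    w=world(d,*q,.033);print('tip',w,np.degrees(np.arctan2(w[1]-.3636,w[0]-.5147)).round(1))
```

```text
[0.51434068 0.36295614 1.97846534] [ 0.47  0.88  0.21  0.4   0.42  0.03  0.54  0.19  0.63  0.01  0.69 -0.25] post dir 13.09009979006712
p 0.003 [0.6027 0.3846 0.003 ] 13.5
p 0.056 [0.6012 0.3837 0.056 ] 13.1
s 0.009 [0.4411 0.3154 0.009 ] -146.8
p 0.003 [0.5984 0.382  0.003 ] 12.4
p 0.056 [0.5988 0.3813 0.056 ] 11.9
s 0.009 [0.4405 0.3116 0.009 ] -145.0
tip [0.57904742 0.37796255 0.033     ] 12.6
tip [0.57423391 0.37430552 0.033     ] 10.2
```

The pictures show the pointer at 13.0° and the post at 13.1°. The tin is clamped and the gripper touches nothing, so I hand in.

```bash
python3 -c "
from workcell import arm
print(arm.finish_job())"
```

```text
the job is handed in; nothing more can be done
None
```

The job is handed in: all three darts are in the tin, the lid is shut and clamped by the bail, and the dial was turned the shorter way to the tall post (pointer 13.0°, post 13.1°).

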